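# Pack the battery case for collection

## Robot

A 6-joint arm with a two-finger parallel gripper is mounted at the origin on the work surface. World frame = base frame: x ahead of the robot, y to its left, z up, the work surface at z = 0. Lengths are in m, angles in rad, forces in N, time in s.
With the tool pointing down it reaches from about 0.425 to 0.95 m from the base axis. Payload 3.5 kg.
Tool frame: the origin (TCP) lies midway between the tips of the shut fingers; the grasp point (between the pads) lies grip_depth behind it (grip_depth is the distance from the TCP to the grasp point, in m); z points along the fingers, y is the direction in which the jaws open and shut (so a half turn about z gives the same grasp; the last joint's range is limited). The gripper opens to 85 mm and grips with 20 to 120 N. Pads are 22 mm wide; open, the fingers measure 114 mm over their backs; the gripper's body (76 mm by 85 mm) begins 54 mm behind the grasp point. The pads swing forward as they close: fully open they stand 13 mm farther back than shut.
Start: joints at [-1.32, 0.286, 1.577, -0, 1.279, -0.15], TCP at [0.263, -0.621, 0.231] pointing down, gripper open.
Joint ranges: [-2.77, 2.77], [-0.9, 2.22], [0.21, 2.48], [-1.53, 4.67], [0.24, 2.81], [-2.84, 2.84]. Speed limits (rad/s): [2.79, 2.79, 3.14, 3.14, 3.14, 3.14].

## Interface

Orientations are given as a rotation vector (axis times angle).
In Python, from cell import get_obs, read_camera, calibration, finish_job, grip_depth gives the robot as it stands.
- The arm moves only by the tool servo_tool, never from a script. Its argument "commands" is a list of rows, each a list of 5 numbers: the opening, from 0 (shut) to 1 (fully open), then the shift along the tool's x, y, z in mm, then the turn about the tool's z in rad. A call has 1 to 10 rows; each row shifts and turns the pose as measured when the row begins, along the tool's axes as they then stand; what a row does not reach is not made up. A row lasts 1/12 s, in which the tool goes at most 41.7 mm and 7.16 degrees, less where a joint would pass 70% of its speed; a pose out of reach is approached as far as the arm can. A call with a gripper value outside its range is refused whole. The fingers move at their own pace and stop on an object; "grip_force" is the grip in N (left out, the last holds). Time passes only in rows, so rows that do not move let the fingers close. It gives the time, the measured TCP pose, the force and the opening at its end, in the units of the state.
- get_obs(): the state, without advancing time (a new reading comes with each control period).
- read_camera(name): name is "side" or "top" or "wrist"; returns the picture (420x560x3 uint8, blue, green, red); there is no depth.
- calibration(name): a dict with "fovy" (degrees; the focal length in pixels is half the picture's height over the tangent of half this angle, whatever the lens; pixels are square), "cx", "cy" (the principal point, pixels), "k1" (the pictures are not rectified: a ray, as slopes to the right and down, at radius r is drawn at 1 + k1 r^2 times it, then the intrinsics apply), "R" (3x3) and "t" (3): a world point X has camera coordinates R X + t; the wrist camera has in their place "mount" (4x4, takes a point from camera to tool coordinates, whose origin is the TCP and whose axes are the flange's). Camera axes: x right, y down, z forward; pixel columns grow to the right and rows downward; lengths in m; the calibration is good to about 2 mm. A picture is of the moment at which its call begins: read the wrist's pose just before it. calibration takes no time and is no camera call.
- finish_job(): hands the job in, once; it reports no verdict.
The state is a dict: "t": time; "joint_pos": joint angles; "dq": joint speeds; "tau": joint torques, N m; "tool_pos": TCP position; "eef_rot": TCP orientation; "wrist_force": force on the tool from outside, world axes, zero at the start; "torque": the same for the moment, N m; "finger_gap": finger opening in m.
Only numpy, scipy, OpenCV 4.12 (cv2) and the standard library are available. Lean on these libraries where they do the work, as an engineer would, in place of code of your own. Each camera call takes 0.05 s, during which the arm holds its last target.

## Task

Get the battery case ready to go: take the spent red pack out of the case and set it in the yellow tray, stand every green pack upright in the case, cap up and one per cell, and once all of them are in, lower the pale lid fully shut without letting it slam. Set the packs down rather than dropping them, and leave everything else on the bench where it is.

Things in the scene. Friction and masses are not known exactly. Their poses are not given: they have to be found in the camera images.
- pack1: battery pack standing upright: two fat cells side by side in bright green shrink wrap, black cap with a small white connector on top; 34 mm thick (its x) by 66 mm long (its y), ends rounded, 76 mm high plus a 5 mm connector that is not solid; 0.2 to 0.4 kg. Origin: centre of the underside, z up. Starts at bench height on a thin blue mat; may be absent.
- pack2: battery pack standing upright: two fat cells side by side in bright green shrink wrap, black cap with a small white connector on top; 34 mm thick (its x) by 66 mm long (its y), ends rounded, 76 mm high plus a 5 mm connector that is not solid; 0.2 to 0.4 kg. Origin: centre of the underside, z up. Starts at bench height on a thin blue mat; may be absent.
- pack3: battery pack standing upright: two fat cells side by side in bright green shrink wrap, black cap with a small white connector on top; 34 mm thick (its x) by 66 mm long (its y), ends rounded, 76 mm high plus a 5 mm connector that is not solid; 0.2 to 0.4 kg. Origin: centre of the underside, z up. Starts at bench height on a thin blue mat; may be absent.
- pack4: battery pack standing upright: two fat cells side by side in bright green shrink wrap, black cap with a small white connector on top; 34 mm thick (its x) by 66 mm long (its y), ends rounded, 76 mm high plus a 5 mm connector that is not solid; 0.2 to 0.4 kg. Origin: centre of the underside, z up. Starts at bench height on a thin blue mat; may be absent.
- pack5: battery pack standing upright: two fat cells side by side in bright green shrink wrap, black cap with a small white connector on top; 34 mm thick (its x) by 66 mm long (its y), ends rounded, 76 mm high plus a 5 mm connector that is not solid; 0.2 to 0.4 kg. Origin: centre of the underside, z up. Starts at bench height on a thin blue mat; may be absent.
- pack6: battery pack standing upright: two fat cells side by side in bright green shrink wrap, black cap with a small white connector on top; 34 mm thick (its x) by 66 mm long (its y), ends rounded, 76 mm high plus a 5 mm connector that is not solid; 0.2 to 0.4 kg. Origin: centre of the underside, z up. Already in a cell of the case at the start.
- spent: the spent pack: same shape and size as the green packs, but with red wrap; stands in a cell of the case at the start. Origin: centre of the underside, z up; x across the 34 mm, y along the 66 mm
- case: fixed battery case 132 (x) x 268 (y) mm; black outer walls 8 mm thick, 46 mm high; floor 6 mm thick; grey dividers 40 mm high (the one across the middle 16 mm thick, the others 6 mm), making 2 x 3 cells of 50 (x) by 80 (y) mm; packs fit with their 34 mm along the case's x. Pale frosted lid, black edges, hinged on its far (+x) side. Origin: centre of the underside; x away from the robot, z up
- cell1 (a point): centre of the floor of one cell of the case (cells 1 to 3: row nearer the robot, from +y to -y; cells 4 to 6: row by the hinge, from +y to -y); axes as the case's
- cell2 (a point): centre of the floor of one cell of the case (cells 1 to 3: row nearer the robot, from +y to -y; cells 4 to 6: row by the hinge, from +y to -y); axes as the case's
- cell3 (a point): centre of the floor of one cell of the case (cells 1 to 3: row nearer the robot, from +y to -y; cells 4 to 6: row by the hinge, from +y to -y); axes as the case's
- cell4 (a point): centre of the floor of one cell of the case (cells 1 to 3: row nearer the robot, from +y to -y; cells 4 to 6: row by the hinge, from +y to -y); axes as the case's
- cell5 (a point): centre of the floor of one cell of the case (cells 1 to 3: row nearer the robot, from +y to -y; cells 4 to 6: row by the hinge, from +y to -y); axes as the case's
- cell6 (a point): centre of the floor of one cell of the case (cells 1 to 3: row nearer the robot, from +y to -y; cells 4 to 6: row by the hinge, from +y to -y); axes as the case's
- lid (a joint): angle of the pale lid about its hinge: 0 closed on the case, grows as it opens; starts about 1.9 to 2.0 (leaning back past upright), end stop 2.1. A stiff hinge (0.35 N m friction): the lid stays at about any angle where it is left, and some 3 to 6 N at its free edge moves it either way.
- lid_hinge (a point): middle of the lid's hinge line: on the case's far rim, 66 mm from the case's centre along its x and 46 mm above its underside; the hinge runs along the case's y
- lid_front (a point): middle of the lid's free upper edge (outer corner of top and front): with the lid shut, 132 mm towards the robot from the hinge and 50 mm above it. The lid is a shell 132 x 268 mm, 50 mm deep, walls 4 mm, open side to the case; a black lip 16 mm deep, 70 mm wide and 6 mm thick sticks out from the middle of its free edge, 8 mm above the rim when shut
- tray: loose yellow open tray (0.5 kg) for spent packs, 130 (x) x 110 (y) x 45 mm high, walls and floor 4 mm. Origin: centre of the underside
- module1: bystander, leave alone: round module: frosted cap 76 mm across, 12 mm high, with a green circuit board on top; origin at its underside
- module2: bystander, leave alone: second round module like module1; origin at its underside
- screwdriver: bystander, leave alone: screwdriver, 170 mm
- tape: bystander, leave alone: roll of blue tape, 90 mm across, 22 mm high; origin at its underside
- flux: bystander, leave alone: amber bottle, 40 mm across, 110 mm high; origin at its underside

How it is judged:
On the way, in this order (a step that is already met when the one before it is completed fails the run):
1. with the lid still open, the red pack is in the tray and every green pack stands in a cell of the case (x of pack1 in the frame of case between -0.06 and 0.06 m and y of pack1 in the frame of case between -0.128 and 0.128 m and height (world z) of each of pack1, pack2, pack3, pack4, pack5, pack6 below 0.014 m and angle between each of pack1, pack2, pack3, pack4, pack5, pack6's own z axis and vertical below 0.12 rad and x of pack2 in the frame of case between -0.06 and 0.06 m and y of pack2 in the frame of case between -0.128 and 0.128 m and x of pack3 in the frame of case between -0.06 and 0.06 m and y of pack3 in the frame of case between -0.128 and 0.128 m and x of pack4 in the frame of case between -0.06 and 0.06 m and y of pack4 in the frame of case between -0.128 and 0.128 m and x of pack5 in the frame of case between -0.06 and 0.06 m and y of pack5 in the frame of case between -0.128 and 0.128 m and x of pack6 in the frame of case between -0.06 and 0.06 m and y of pack6 in the frame of case between -0.128 and 0.128 m and x of spent in the frame of tray between -0.062 and 0.062 m and y of spent in the frame of tray between -0.052 and 0.052 m and height (world z) of spent below 0.05 m and value of joint lid above 1 rad), for 0.2 s.
2. the lid is shut (value of joint lid below 0.04 rad), for 0.2 s.
At the end, for the whole second after the job is handed in: every green pack present stands upright (within 0.12 rad) on the floor of a cell of the case, the red pack is inside the yellow tray, all are at rest, and the lid is shut (within 0.04 rad) (x of pack1 in the frame of case between -0.06 and 0.06 m and y of pack1 in the frame of case between -0.128 and 0.128 m and height (world z) of each of pack1, pack2, pack3, pack4, pack5, pack6 below 0.014 m and angle between each of pack1, pack2, pack3, pack4, pack5, pack6's own z axis and vertical below 0.12 rad and x of pack2 in the frame of case between -0.06 and 0.06 m and y of pack2 in the frame of case between -0.128 and 0.128 m and x of pack3 in the frame of case between -0.06 and 0.06 m and y of pack3 in the frame of case between -0.128 and 0.128 m and x of pack4 in the frame of case between -0.06 and 0.06 m and y of pack4 in the frame of case between -0.128 and 0.128 m and x of pack5 in the frame of case between -0.06 and 0.06 m and y of pack5 in the frame of case between -0.128 and 0.128 m and x of pack6 in the frame of case between -0.06 and 0.06 m and y of pack6 in the frame of case between -0.128 and 0.128 m and x of spent in the frame of tray between -0.062 and 0.062 m and y of spent in the frame of tray between -0.052 and 0.052 m and height (world z) of spent below 0.05 m and value of joint lid below 0.04 rad and linear speed of each of pack1, pack2, pack3, pack4, pack5, pack6, spent below 0.02 m/s); the robot touches nothing.
It fails at once if the lid slams (closes faster than 2.5 rad/s) (velocity of joint lid below -2.5 rad/s).
It fails at once if a pack is dropped: it falls free with its underside more than 70 mm above the bench ((height (world z) of pack1 above 0.07 m and contact force between pack1 and anything else below 0.02 N) or (height (world z) of pack2 above 0.07 m and contact force between pack2 and anything else below 0.02 N) or (height (world z) of pack3 above 0.07 m and contact force between pack3 and anything else below 0.02 N) or (height (world z) of pack4 above 0.07 m and contact force between pack4 and anything else below 0.02 N) or (height (world z) of pack5 above 0.07 m and contact force between pack5 and anything else below 0.02 N) or (height (world z) of pack6 above 0.07 m and contact force between pack6 and anything else below 0.02 N) or (height (world z) of spent above 0.07 m and contact force between spent and anything else below 0.02 N)).
It fails at once if a bystander (round modules, screwdriver, tape, bottle) is moved more than 30 mm (distance of any of module1, module2, screwdriver, tape, flux from where it was at the start of the episode above 0.03 m).
Of pack1, pack2, pack3, pack4, pack5 only 4 to 5 are there at a start; the rules pass over those that are not, and their reading is None.
At some moment in a run one of tray may be knocked a few centimetres aside while the robot is not near it.
It also fails if it takes over 200 s, if anything falls off the work surface, if the arm or the gripper's body presses on something with over 40 N, if the wrist force passes 120 N, or if a joint passes its speed limit or range.

## Working session

There is one attempt and no reset: what is moved stays moved. The work goes in short steps, Python scripts to look and compute and a tool call to move; the robot and the scene stay as the last step left them, time stands still between calls to the robot, and variables do not carry over. Pictures are saved under pics/ and viewed, and the job is handed in when it is done.

Besides the shell and the picture viewer there is one more tool, called after "Request:" as name(argument=value, ...), one argument or row to a line, values as JSON. servo_tool: Moves the arm, as the interface text tells. Its arguments: {"type":"object","properties":{"commands":{"type":"array","items":{"type":"array","items":{"type":"number"}}},"grip_force":{"type":"number"}},"required":["commands"]}

```bash
ls; mkdir -p pics
python3 - <<'E'
from cell import *
import cell,cv2
print(get_obs()); print(grip_depth)
for n in ("side","top","wrist"):
    print(n,calibration(n))
    cv2.imwrite(f"pics/{n}0.png",read_camera(n))
E
```

```text
pics
{'t': 0.0, 'joint_pos': array([-1.32000570e+00,  2.87185449e-01,  1.57818291e+00, -3.43204586e-06,
        1.27861583e+00, -1.50012811e-01]), 'dq': array([-0.00049228, -0.00018765,  0.00093048,  0.00017411, -0.00040133,
        0.00054535]), 'tau': array([ 4.90108978e-04, -4.05976045e+01, -2.92628288e+01, -6.54450650e-05,
        5.72283650e-03,  3.26886187e-06]), 'tool_pos': array([ 0.26320875, -0.6208467 ,  0.2299308 ]), 'eef_rot': array([-3.07637814e+00, -6.24901032e-01,  1.94217883e-04]), 'wrist_force': array([-0.0640133 ,  0.07432537, -0.32792906]), 'torque': array([ 0.02104294, -0.02622747,  0.01052351]), 'finger_gap': 0.08516057089629861}
0.0187
side {'fovy': 51.62134056327342, 'cx': 287.23537995937124, 'cy': 206.88380135800895, 'k1': -0.007446224931762417, 'R': array([[-0.99802657, -0.0622136 , -0.0085102 ],
       [-0.04276509,  0.77267247, -0.63336278],
       [ 0.04597938, -0.63174894, -0.77380823]]), 't': array([0.58516712, 0.09110263, 1.2892295 ])}
top {'fovy': 57.31882409859243, 'cx': 278.77020674878395, 'cy': 215.89368975494517, 'k1': 0.03235459504176482, 'R': array([[ 4.37325258e-04, -9.99999719e-01, -6.09617432e-04],
       [-9.92114212e-01, -3.57469328e-04, -1.25336600e-01],
       [ 1.25336347e-01,  6.59622979e-04, -9.92114089e-01]]), 't': array([-0.01841429,  0.57330662,  1.14784901])}
wrist {'fovy': 62.09952254489001, 'cx': 280.9233088141738, 'cy': 207.14965215978782, 'k1': -0.0633079792404706, 'mount': array([[-4.06193728e-04, -9.65370234e-01, -2.60883395e-01,
         6.70116865e-02],
       [ 9.99999917e-01, -3.86037533e-04, -1.28503967e-04,
        -5.86008029e-04],
       [ 2.33431222e-05, -2.60883426e-01,  9.65370311e-01,
        -1.42396141e-01],
       [ 0.00000000e+00,  0.00000000e+00,  0.00000000e+00,
         1.00000000e+00]])}
```

View pics/top0.png

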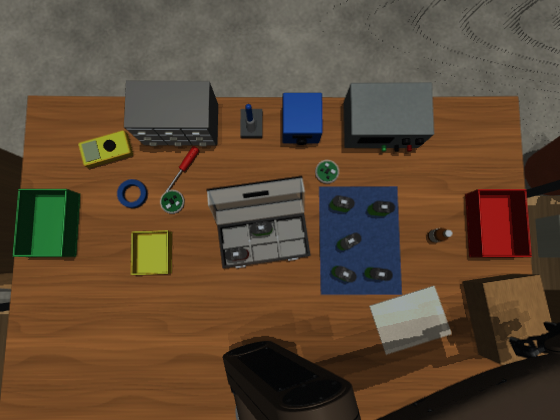

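View pics/side0.png

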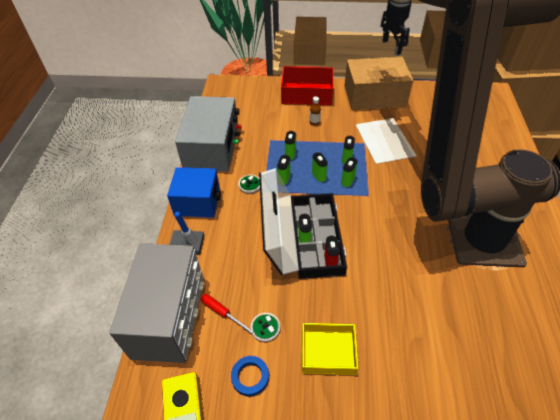

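View pics/wrist0.png

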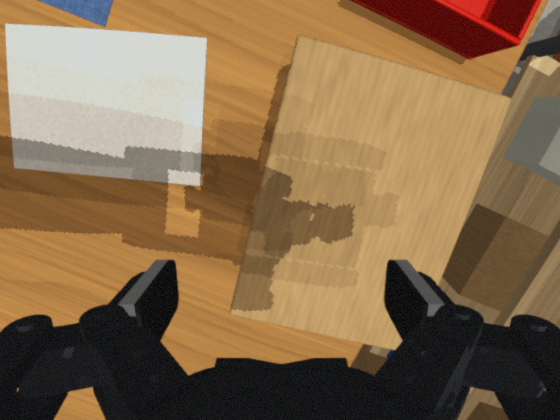

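Top view: five green packs on the mat around (343,204), (382,209), (349,242), (343,274), (378,274). Red pack is in the near +y cell at (235,255), and the green pack6 is in the middle hinge cell at (260,228). The lid leans back at the far side, and the tray is at (151,253). Next I'll write helpers and take coarse measurements.

```bash
cat > h.py <<'E'
import numpy as np, cv2
from scipy.spatial.transform import Rotation as Ro
from cell import *
def intr(c): 
    f=210/np.tan(np.radians(c["fovy"]/2)); return f
def rays(name,px,obs=None):
    """px Nx2 -> origin, dirs (world)"""
    c=calibration(name); f=intr(c); px=np.atleast_2d(np.asarray(px,float))
    d=(px-[c["cx"],c["cy"]])/f
    u=d.copy()
    for _ in range(20):
        u=d/(1+c["k1"]*(u**2).sum(1,keepdims=True))
    v=np.c_[u,np.ones(len(u))]
    if name=="wrist":
        o=obs or get_obs(); R=Ro.from_rotvec(o["eef_rot"]).as_matrix(); M=c["mount"]
        return R@M[:3,3]+o["tool_pos"], v@M[:3,:3].T@R.T
    R=np.array(c["R"]); t=np.array(c["t"])
    return -R.T@t, v@R
def plane(name,px,z,obs=None):
    o,d=rays(name,px,obs); s=(z-o[2])/d[:,2]; return o+s[:,None]*d
def project(name,X,obs=None):
    c=calibration(name); f=intr(c); X=np.atleast_2d(np.asarray(X,float))
    if name=="wrist":
        o=obs or get_obs(); R=Ro.from_rotvec(o["eef_rot"]).as_matrix(); M=c["mount"]
        P=((X-o["tool_pos"])@R-M[:3,3])@M[:3,:3]
    else: P=X@np.array(c["R"]).T+c["t"]
    u=P[:,:2]/P[:,2:]; u=u*(1+c["k1"]*(u**2).sum(1,keepdims=True))
    return u*f+[c["cx"],c["cy"]]
def snap(name,fn):
    o=get_obs(); im=read_camera(name); cv2.imwrite(f"pics/{fn}.png",im); return o,im
def yaw(o=None):
    o=o or get_obs(); R=Ro.from_rotvec(o["eef_rot"]).as_matrix(); return np.arctan2(R[1,0],R[0,0]),R
def comps(mask,amin):
    n,l,s,c=cv2.connectedComponentsWithStats(mask.astype(np.uint8)); 
    return [(s[i,4],c[i],s[i,:4],l==i) for i in range(1,n) if s[i,4]>=amin]
def goto(x,y,z,yw=None):
    """print tool-axis shift (mm) and turn to reach the target from here"""
    o=get_obs(); a,R=yaw(o); d=(np.array([x,y,z])-o["tool_pos"])
    tz=0
    if yw is not None:
        # turn about tool z (down): +turn lowers world yaw
        tz=-(yw-a); tz=(tz+np.pi/2)%np.pi-np.pi/2
    print("t",round(o["t"],2),"pos",(o["tool_pos"]*1e3).round(1),"yaw",round(np.degrees(a),1),"zdir",R[:,2].round(3),"q6",o["joint_pos"][5].round(2),"gap",round(o["finger_gap"]*1e3,1),"F",o["wrist_force"].round(1))
    print(" shift now-axes mm",(R.T@d*1e3).round(1),"turn",round(tz,3),"| world d",(d*1e3).round(1))
    if yw is not None:
        R2=R@Ro.from_rotvec([0,0,tz]).as_matrix(); print(" after turn, shift",(R2.T@d*1e3).round(1))
E
python3 - <<'E'
from h import *
im=cv2.imread("pics/top0.png"); hsv=cv2.cvtColor(im,cv2.COLOR_BGR2HSV)
H,S,V=[hsv[...,i].astype(int) for i in range(3)]
for nm,m in dict(yellow=(H>22)&(H<33)&(S>180)&(V>90),mat=(H>105)&(H<125)&(S>100)&(V>40),green=(H>40)&(H<80)&(S>120)&(V>40),red=((H<6)|(H>174))&(S>150)&(V>50)).items():
    for a,c,b,_ in comps(m,12): print(nm,a,c.round(1),b,plane("top",c,0.04)[0].round(3))
big=cv2.resize(im[160:310,190:420],None,fx=3.4,fy=3.4,interpolation=cv2.INTER_CUBIC); cv2.imwrite("pics/top0z.png",big)
E
```

```text
yellow 708 [109.1 146.6] [ 78 131  52  35] [0.791 0.511 0.04 ]
yellow 262 [143.7 250.4] [131 230  36  45] [0.468 0.39  0.04 ]
mat 1599 [302. 113.] [283  93  39  41] [ 0.902 -0.092  0.04 ]
mat 26 [248.  106.5] [246 104   5   6] [0.923 0.08  0.04 ]
mat 371 [131.4 193.1] [118 180  28  28] [0.644 0.436 0.04 ]
mat 6811 [359.3 240.8] [320 187  81 107] [ 0.497 -0.263  0.04 ]
green 23 [383.6 147.6] [382 145   4   6] [ 0.788 -0.346  0.04 ]
green 219 [326.5 171.4] [318 162  19  19] [ 0.712 -0.167  0.04 ]
green 2268 [ 45.4 224.6] [ 12 189  55  68] [0.546 0.688 0.04 ]
green 234 [171.5 200.6] [162 192  20  19] [0.62  0.312 0.04 ]
green 59 [337.2 207.8] [330 202  19  10] [ 0.598 -0.198  0.04 ]
green 63 [373.7 211.4] [368 205  19  11] [ 0.587 -0.31   0.04 ]
green 19 [339.3 245.7] [338 240   5  10] [ 0.482 -0.202  0.04 ]
green 14 [333.3 271.1] [332 267   4   9] [ 0.405 -0.182  0.04 ]
green 33 [367.2 272.2] [365 268   5  10] [ 0.402 -0.284  0.04 ]
red 19 [409.1 147.6] [408 145   4   6] [ 0.788 -0.426  0.04 ]
red 205 [188.8 157.8] [179 146  20  25] [0.756 0.263 0.04 ]
red 2285 [498.6 224.2] [478 189  54  68] [ 0.548 -0.684  0.04 ]
```

View pics/top0z.png

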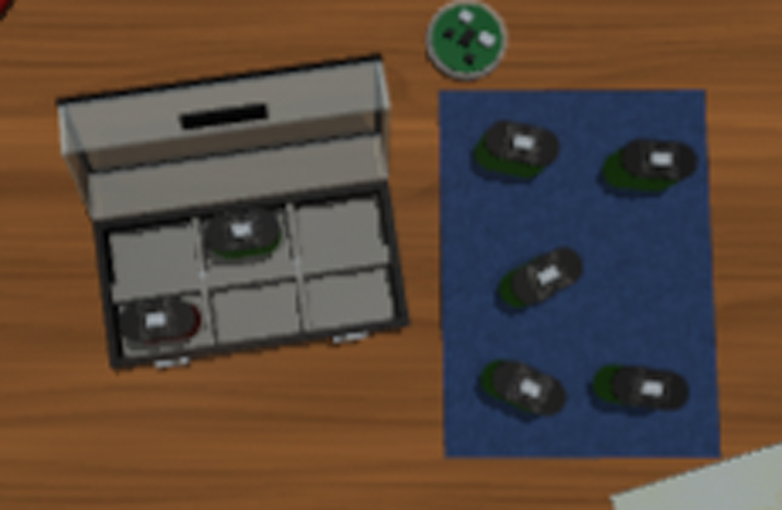

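Run:
```python
from h import *
goto(0.497,-0.22,0.36,np.pi/2)
```

```text
t 0.15 pos [ 263.3 -621.   230.2] yaw 23.0 zdir [-0.     0.002 -1.   ] q6 -0.15 gap 85.6 F [-1.4  1.  -0.3]
 shift now-axes mm [ 371.7 -278.3 -129.2] turn -1.17 | world d [233.7 401.  129.8]
 after turn, shift [ 401.2  233.7 -129.2]
```

Request:
servo_tool(
  commands=[
    [1,0,0,-13,-0.117],
    [1,0,0,-13,-0.117],
    [1,0,0,-13,-0.117],
    [1,0,0,-13,-0.117],
    [1,0,0,-13,-0.117],
    [1,0,0,-13,-0.117],
    [1,0,0,-13,-0.117],
    [1,0,0,-13,-0.117],
    [1,0,0,-13,-0.117],
    [1,0,0,-13,-0.117],
  ],
)

```text
t: 0.98
tool_pos: [0.2624, -0.6178, 0.3532]
eef_rot: [-2.145, -2.268, -0.02]
wrist_force: [-0.3, 0.3, 0.3]
finger_gap: 0.0856
```

Request:
servo_tool(
  commands=[
    [1,35,20,0,0],
    [1,35,20,0,0],
    [1,35,20,0,0],
    [1,35,20,0,0],
    [1,35,20,0,0],
    [1,35,20,0,0],
    [1,35,20,0,0],
    [1,35,20,0,0],
    [1,35,20,0,0],
    [1,35,20,0,0],
  ],
)

```text
t: 1.82
tool_pos: [0.4424, -0.2514, 0.3571]
eef_rot: [-2.156, -2.257, -0.017]
wrist_force: [0.6, 0.1, -0.3]
finger_gap: 0.0854
```

Run:
```python
from h import *
goto(0.497,-0.22,0.36,np.pi/2)
```

```text
t 1.82 pos [ 442.4 -251.4  357.1] yaw 92.6 zdir [-0.008  0.022 -1.   ] q6 -0.77 gap 85.4 F [ 0.6  0.1 -0.3]
 shift now-axes mm [28.9 56.  -2.6] turn 0.046 | world d [54.6 31.4  2.9]
 after turn, shift [31.4 54.6 -2.6]
```

Request:
servo_tool(
  commands=[
    [1,16,28,0,0.023],
    [1,16,28,0,0.023],
    [1,0,0,0,0],
  ],
)

```text
t: 2.07
tool_pos: [0.5003, -0.208, 0.3578]
eef_rot: [-2.201, -2.212, -0.02]
wrist_force: [-0.6, 0.4, -0.3]
finger_gap: 0.0855
```

Run:
```python
from h import *
goto(0.497,-0.22,0.36,np.pi/2)
o,im=snap("wrist","w1")
import pickle; pickle.dump(o,open("w1.pkl","wb"))
```

```text
t 2.07 pos [ 500.3 -208.   357.8] yaw 90.3 zdir [-0.006  0.024 -1.   ] q6 -0.6 gap 85.5 F [-0.6  0.4 -0.3]
 shift now-axes mm [-12.   -3.4  -2.5] turn 0.005 | world d [ -3.3 -12.    2.2]
 after turn, shift [-12.   -3.4  -2.5]
```

View pics/w1.png

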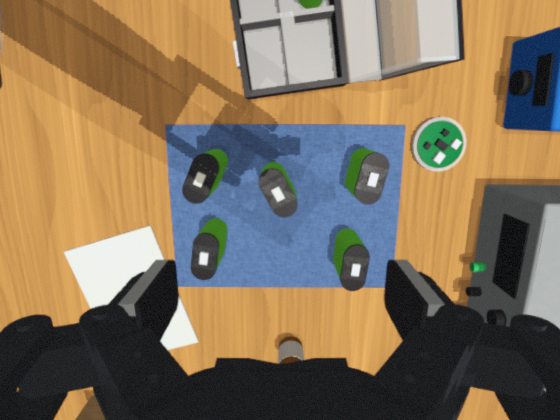

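```bash
cat >> h.py <<'E'
def caps(im,o,name="wrist",z=0.076,roi=None,vmax=75,smax=110,draw=None,close=7):
    hsv=cv2.cvtColor(im,cv2.COLOR_BGR2HSV); H,S,V=[hsv[...,i].astype(int) for i in range(3)]
    chroma=im.max(2).astype(int)-im.min(2)
    m=((V<vmax)&(chroma<22)).astype(np.uint8)
    m=cv2.morphologyEx(m,cv2.MORPH_CLOSE,np.ones((close,close)))
    m=cv2.morphologyEx(m,cv2.MORPH_OPEN,np.ones((5,5)))
    if roi is not None:
        mm=np.zeros_like(m); mm[roi[1]:roi[3],roi[0]:roi[2]]=1; m&=mm
    out=[]
    for a,c,b,l in comps(m,150):
        cn=max(cv2.findContours(l.astype(np.uint8),0,1)[0],key=len)[:,0,:].astype(float)
        P=plane(name,cn,z,o)[:,:2]*1e3
        (cx,cy),(w,h),an=cv2.minAreaRect(P.astype(np.float32))
        if w>h: an+=90  # angle of short axis
        w,h=min(w,h),max(w,h); an=(an+45)%180-45 if False else (an+90)%180-90
        if not(20<w<60 and 45<h<95): continue
        out.append((cx,cy,w,h,an)); print("px",c.round(0),"centre mm",round(cx,1),round(cy,1),"size",round(w,1),round(h,1),"short-axis deg",round(an,1))
    return out
E
python3 - <<'E'
from h import *
import pickle
o=pickle.load(open("w1.pkl","rb")); im=cv2.imread("pics/w1.png")
for v in (60,75): caps(im,o,roi=(160,120,410,300),vmax=v)
hsv=cv2.cvtColor(im,cv2.COLOR_BGR2HSV);m=(hsv[...,1]<60)&(hsv[...,2]>150); m[:130]=0;m[300:]=0;m[:,:165]=0;m[:,400:]=0
for a,c,b,l in comps(m,20): print(a,c.round(0),plane("wrist",c,0.081,o).round(4))
E
```

```text
px [168. 282.] centre mm 349.5 -350.9 size 23.4 57.5 short-axis deg -4.3
px [396. 283.] centre mm 655.8 -348.8 size 32.9 58.1 short-axis deg 4.9
px [201. 178.] centre mm 399.8 -212.6 size 32.6 63.6 short-axis deg -24.6
px [205. 255.] centre mm 400.0 -315.4 size 32.5 64.4 short-axis deg -8.3
px [353. 267.] centre mm 596.1 -329.9 size 32.3 63.0 short-axis deg -2.4
px [168. 282.] centre mm 349.5 -350.9 size 23.4 57.5 short-axis deg -4.3
px [396. 283.] centre mm 655.8 -348.8 size 32.9 58.1 short-axis deg 4.9
108 [199. 180.] [[ 0.399  -0.2135  0.081 ]]
128 [373. 179.] [[ 0.6119 -0.2116  0.081 ]]
133 [278. 194.] [[ 0.4959 -0.2307  0.081 ]]
44 [396. 230.] [[ 0.6467 -0.2758  0.081 ]]
110 [203. 258.] [[ 0.3995 -0.3162  0.081 ]]
105 [355. 270.] [[ 0.5973 -0.331   0.081 ]]
104 [290. 287.] [[ 0.5131 -0.356   0.081 ]]
```

Run:
```python
from h import *
import pickle
o=pickle.load(open("w1.pkl","rb")); im=cv2.imread("pics/w1.png")
for v in (100,): caps(im,o,roi=(250,150,400,230),vmax=v)
P=plane("top",[[222.9,268.2],[310,254.7],[218.5,225.3],[304.1,213.5]],0.046); print(P.round(3), P.mean(0).round(3))
print(np.degrees(np.arctan2(*(P[1]-P[0])[:2])), np.linalg.norm(P[1]-P[0]),np.linalg.norm(P[2]-P[0]))
print(plane("wrist",[[248,97],[343,80],[231,0]],0.046,o).round(3))
goto(0.5,0.08,0.36,np.pi/2)
```

```text
px [371. 179.] centre mm 611.2 -211.4 size 33.1 63.7 short-axis deg -12.9
px [278. 192.] centre mm 495.9 -230.4 size 32.5 63.8 short-axis deg 28.8
[[ 0.414  0.149  0.046]
 [ 0.454 -0.112  0.046]
 [ 0.543  0.165  0.046]
 [ 0.579 -0.096  0.046]] [0.498 0.027 0.046]
171.24014689025043 0.26484779389015195 0.13028106771250011
[[ 0.458 -0.114  0.046]
 [ 0.576 -0.093  0.046]
 [ 0.439 -0.     0.046]]
t 2.12 pos [ 498.9 -209.2  357.7] yaw 90.3 zdir [-0.007  0.023 -1.   ] q6 -0.6 gap 85.6 F [-0.2 -0.9 -0.5]
 shift now-axes mm [289.2   2.6   4.4] turn 0.005 | world d [  1.1 289.2   2.3]
 after turn, shift [289.2   1.1   4.4]
```

Request:
servo_tool(
  commands=[
    [1,32,0,0,0],
    [1,32,0,0,0],
    [1,32,0,0,0],
    [1,32,0,0,0],
    [1,32,0,0,0],
    [1,32,0,0,0],
    [1,32,0,0,0],
    [1,32,0,0,0],
    [1,20,0,0,0],
    [1,0,0,0,0],
  ],
)

```text
t: 2.95
tool_pos: [0.4931, 0.0683, 0.3595]
eef_rot: [-2.212, -2.194, -0.004]
wrist_force: [-0.6, -0.5, 0.0]
finger_gap: 0.0852
```

Run:
```python
from h import *
goto(0.497,0.08,0.36,np.pi/2)
o,im=snap("wrist","w2")
import pickle; pickle.dump(o,open("w2.pkl","wb"))
```

```text
t 2.95 pos [493.1  68.3 359.5] yaw 89.5 zdir [-0.016  0.02  -1.   ] q6 -0.07 gap 85.2 F [-0.6 -0.5  0. ]
 shift now-axes mm [11.8  3.8 -0.3] turn -0.008 | world d [ 3.9 11.7  0.5]
 after turn, shift [11.7  3.9 -0.3]
```

View pics/w2.png

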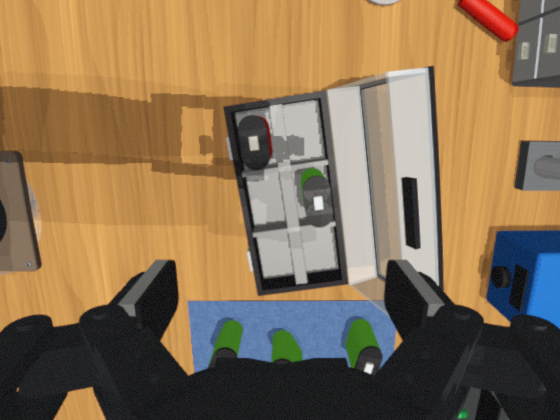

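Run:
```python
from h import *
import pickle
im=cv2.imread("pics/w2.png")
cv2.imwrite("pics/w2z.png",cv2.resize(im[80:305,215:365],None,fx=2.6,fy=2.6,interpolation=cv2.INTER_CUBIC))
```

```text
(no output)
```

View pics/w2z.png

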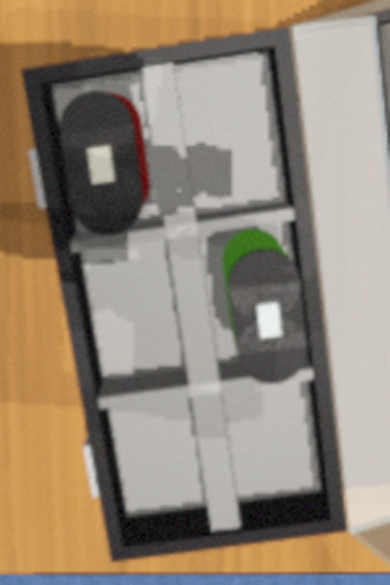

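Run:
```python
from h import *
import pickle
o=pickle.load(open("w2.pkl","rb")); im=cv2.imread("pics/w2.png")
z=np.array([[23,71],[112,560],[346,529],[289,28]])
p=z/2.6+[215,80]-[.3,.3]
P=plane("wrist",p,0.046,o)[:,:2]*1e3; print(P.round(1))
L=np.array([[-66,134],[-66,-134],[66,-134],[66,134]],float)
# rigid fit
c=P.mean(0); U,S,Vt=np.linalg.svd((L-L.mean(0)).T@(P-c)); R=Vt.T@U.T; 
yw=np.arctan2(R[1,0],R[0,0]); print("centre",c,"yaw",np.degrees(yw)); print("resid",((L@R.T+c)-P).round(1))
for nm,(x,y) in dict(c1=(-33,86),c2=(-33,0),c3=(-33,-86),c4=(33,86),c5=(33,0),c6=(33,-86)).items(): print(nm,(R@[x,y]+c).round(1))
# inner divider crossings: middle divider top z=.040 +.0? 
zz=np.array([[180,213],[205,385]]) # crossings of middle divider centre with row dividers
print(plane("wrist",zz/2.6+[215,80],0.040,o).round(4), (R@np.array([[0,43],[0,-43]]).T).T+c)
caps(im,o,roi=(235,110,275,175),z=0.082,vmax=70,close=11)
caps(im,o,roi=(295,150,340,235),z=0.082,vmax=100,close=11)
np.savez("case.npz",c=c,R=R,yw=yw)
```

```text
[[ 416.4  150.1]
 [ 453.8 -112.7]
 [ 583.3  -94. ]
 [ 546.   169.1]]
centre [499.86708585  28.11068803] yaw 8.116139161035232
resid [[-0.8  1.3]
 [-0.4 -1.1]
 [ 0.9 -1.2]
 [ 0.3  1. ]]
c1 [455.1 108.6]
c2 [467.2  23.5]
c3 [479.3 -61.7]
c4 [520.4 117.9]
c5 [532.5  32.8]
c6 [544.7 -52.4]
[[ 0.4932  0.0789  0.04  ]
 [ 0.506  -0.013   0.04  ]] [[493.79634165  70.67999698]
 [505.93783005 -14.45862093]]
px [250. 142.] centre mm 454.2 107.0 size 40.2 75.9 short-axis deg -0.9
```

Run:
```python
from h import *
import pickle
o=pickle.load(open("w2.pkl","rb")); im=cv2.imread("pics/w2.png")
for v in (45,50,55,60,65): print(v);caps(im,o,roi=(238,110,270,172),z=0.082,vmax=v,close=5)
for z,px in ((.087,[[253.5,143],[318.3,203]]),): print(plane("wrist",px,z,o))
print(im[112:172:6,240:275:3].max(2))
goto(0.454,0.107,0.2,np.pi/2+np.radians(8))
```

```text
45
px [249. 158.] centre mm 455.5 96.3 size 35.1 47.8 short-axis deg -2.0
50
px [252. 155.] centre mm 456.2 97.5 size 36.3 50.2 short-axis deg -2.0
55
px [251. 148.] centre mm 456.4 104.7 size 36.3 64.6 short-axis deg -2.0
60
px [251. 146.] centre mm 456.4 105.2 size 36.3 65.6 short-axis deg -2.0
65
px [252. 145.] centre mm 456.4 105.2 size 36.3 65.6 short-axis deg -2.0
[[0.45738663 0.10687922 0.087     ]
 [0.53496471 0.03377976 0.087     ]]
[[ 87  92 103 124 123 121 123 128 134 178 180 204]
 [127  73  54  58  56  60  55  79 114 187 155 202]
 [ 52  55  55  56  53  56  55  56  57 110 165 200]
 [ 58  51  59  58  63  70  66  69  69  92 170 179]
 [ 53  55  58 107 148 178  81  54  53  66 106 127]
 [ 41  42  50 154 194 195 113  50  41  48 103 124]
 [ 31  45  46  94 193 191 160  49  51  49  97 121]
 [ 18  47  43  47  49  44  46  53  52  53  84 127]
 [ 22  44  49  51  42  42  43  49  41  43 158 187]
 [ 24  35  72  41  37  36  34  38  41  74  72  71]]
t 3.0 pos [493.2  66.9 359.4] yaw 89.5 zdir [-0.017  0.019 -1.   ] q6 -0.07 gap 85.2 F [ 0.3  0.8 -0.7]
 shift now-axes mm [ 36.7 -36.8 160.7] turn -0.148 | world d [ -39.2   40.1 -159.4]
 after turn, shift [ 41.7 -31.  160.7]
```

Request:
servo_tool(
  commands=[
    [0.7,0,0,20,-0.11],
    [0.7,6,-5,30,0],
    [0.7,6,-5,30,0],
    [0.7,6,-5,30,0],
    [0.7,6,-5,30,0],
    [0.7,6,-4,30,0],
    [0.7,6,-4,30,0],
    [0.7,6,-4,28,0],
    [0.7,0,0,0,0],
  ],
  grip_force=60,
)

```text
t: 3.75
tool_pos: [0.4545, 0.0937, 0.126]
eef_rot: [-2.108, -2.312, -0.001]
wrist_force: [-0.8, -1.0, -0.6]
finger_gap: 0.0598
```

Run:
```python
from h import *
goto(0.4565,0.1065,0.054,np.pi/2+np.radians(5))
o,im=snap("wrist","w3")
```

```text
t 3.75 pos [454.5  93.7 126. ] yaw 95.3 zdir [-0.009  0.009 -1.   ] q6 -0.12 gap 59.8 F [-0.8 -1.  -0.6]
 shift now-axes mm [11.9  3.7 72.1] turn 0.005 | world d [  2.   12.8 -72. ]
 after turn, shift [11.9  3.7 72.1]
```

View pics/w3.png

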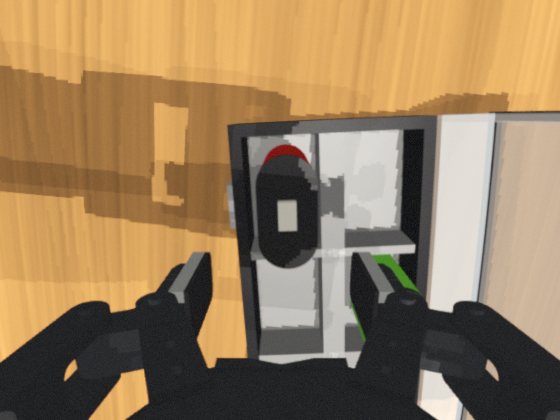

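The jaw is centred over the red pack, whose connector is at (287,215), and lined up with its axis. I'll descend and grip.

Request:
servo_tool(
  commands=[
    [0.7,6,2,10,0],
    [0.7,6,2,20,0],
    [0.7,1,0,20,0],
    [0.7,0,0,18,0],
    [0.7,0,0,5,0],
    [0.7,0,0,0,0],
  ],
)

```text
t: 4.3
tool_pos: [0.4772, 0.104, 0.0815]
eef_rot: [2.121, 2.312, 0.023]
wrist_force: [0.3, 0.9, -0.3]
finger_gap: 0.0594
```

Run:
```python
from h import *
goto(0.4565,0.1065,0.054,np.pi/2+np.radians(5))
```

```text
t 4.3 pos [477.2 104.   81.5] yaw 94.9 zdir [ 0.013  0.008 -1.   ] q6 -0.09 gap 59.4 F [ 0.3  0.9 -0.3]
 shift now-axes mm [  4.  -20.8  27.3] turn -0.001 | world d [-20.7   2.5 -27.5]
 after turn, shift [  4.1 -20.8  27.3]
```

Run:
```python
from h import *
o=get_obs(); print(o["joint_pos"].round(3),o["dq"].round(3))
```

```text
[ 2.000e-03  5.000e-02  2.146e+00  1.000e-02  9.320e-01 -8.900e-02] [-0.009 -0.046 -0.098 -0.004  0.122  0.001]
```

Request:
servo_tool(
  commands=[
    [0.7,4,-10,0,0],
    [0.7,0,-11,0,0],
    [0.7,0,0,0,0],
  ],
)

```text
t: 4.55
tool_pos: [0.4628, 0.1053, 0.0888]
eef_rot: [2.115, 2.301, 0.04]
wrist_force: [-0.6, -0.3, -0.5]
finger_gap: 0.0601
```

Run:
```python
from h import *
goto(0.4565,0.1065,0.054,np.pi/2+np.radians(5))
o=get_obs(); print(o["joint_pos"].round(3),o["dq"].round(3))
```

```text
t 4.55 pos [462.8 105.3  88.8] yaw 94.8 zdir [ 0.029  0.008 -1.   ] q6 -0.08 gap 60.1 F [-0.6 -0.3 -0.5]
 shift now-axes mm [ 1.5 -7.2 34.6] turn -0.003 | world d [ -6.3   1.2 -34.8]
 after turn, shift [ 1.5 -7.2 34.6]
[ 6.000e-03 -2.000e-03  2.184e+00  9.000e-03  9.310e-01 -8.400e-02] [-0.004  0.    -0.046  0.002 -0.022  0.006]
```

Run:
```python
from h import *
o=get_obs(); print(o["tau"].round(2),o["torque"])
snap("side","s1");
```

```text
[-1.600e-01 -2.539e+01 -2.542e+01 -0.000e+00 -7.000e-02 -1.000e-02] [-0.07887193  0.00458129 -0.00851636]
```

View pics/s1.png

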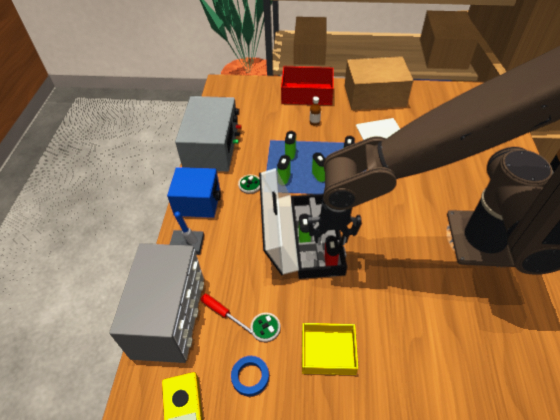

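Request:
servo_tool(
  commands=[
    [0.7,0,0,0,0],
    [0.7,0,0,0,0],
    [0.7,0,0,0,0],
  ],
)

```text
t: 4.85
tool_pos: [0.4651, 0.105, 0.09]
eef_rot: [2.114, 2.297, 0.044]
wrist_force: [-0.2, -0.1, 0.5]
finger_gap: 0.0598
```

Run:
```python
from h import *
goto(0.4565,0.1065,0.054,np.pi/2+np.radians(5))
o=get_obs(); print(o["joint_pos"].round(4),o["dq"].round(3))
```

```text
t 4.85 pos [465.1 105.   90. ] yaw 94.8 zdir [ 0.034  0.008 -0.999] q6 -0.08 gap 59.8 F [-0.2 -0.1  0.5]
 shift now-axes mm [ 2.  -9.7 35.7] turn -0.004 | world d [ -8.6   1.5 -36. ]
 after turn, shift [ 2.  -9.6 35.7]
[ 4.9000e-03 -2.0000e-03  2.1811e+00  9.2000e-03  9.2850e-01 -8.3500e-02] [-0.001  0.003 -0.004 -0.001 -0.005  0.   ]
```

Request:
servo_tool(
  commands=[
    [0.7,0,0,8,0],
  ],
)

```text
t: 4.93
tool_pos: [0.4669, 0.1051, 0.0832]
eef_rot: [2.112, 2.295, 0.048]
wrist_force: [1.3, -0.2, -0.1]
finger_gap: 0.0599
```

Run:
```python
from h import *
goto(0.4565,0.1065,0.054,np.pi/2+np.radians(5))
o=get_obs(); print(o["joint_pos"].round(4),o["dq"].round(3))
```

```text
t 4.93 pos [466.9 105.1  83.2] yaw 94.8 zdir [ 0.037  0.008 -0.999] q6 -0.08 gap 59.9 F [ 1.3 -0.2 -0.1]
 shift now-axes mm [  2.1 -11.3  28.8] turn -0.004 | world d [-10.4   1.4 -29.2]
 after turn, shift [  2.2 -11.3  28.8]
[ 0.005   0.0118  2.1823  0.0093  0.91   -0.0835] [ 0.     0.201  0.047  0.003 -0.24  -0.003]
```

Request:
servo_tool(
  commands=[
    [0.7,1,-6,6,0],
    [0.7,1,-6,6,0],
    [0.7,0,0,6,0],
  ],
)

```text
t: 5.18
tool_pos: [0.4539, 0.1062, 0.0618]
eef_rot: [2.113, 2.296, 0.046]
wrist_force: [-0.3, -0.6, -1.1]
finger_gap: 0.06
```

Run:
```python
from h import *
goto(0.4565,0.1065,0.054,np.pi/2+np.radians(5))
o=get_obs(); print(o["joint_pos"].round(4),o["dq"].round(3))
```

```text
t 5.18 pos [453.9 106.2  61.8] yaw 94.7 zdir [ 0.035  0.008 -0.999] q6 -0.08 gap 60.0 F [-0.3 -0.6 -1.1]
 shift now-axes mm [0.  2.3 7.9] turn -0.005 | world d [ 2.6  0.3 -7.8]
 after turn, shift [0.  2.3 7.9]
[ 0.0077  0.0238  2.2184  0.0096  0.8642 -0.081 ] [-0.004  0.167  0.02   0.    -0.189 -0.001]
```

Request:
servo_tool(
  commands=[
    [0.7,0,2,5,0],
    [0.7,0,0,2,0],
    [0,0,0,0,0],
    [0,0,0,0,0],
    [0,0,0,0,0],
    [0,0,0,0,0],
    [0,0,0,0,0],
  ],
)

```text
t: 5.77
tool_pos: [0.4538, 0.1064, 0.0507]
eef_rot: [2.116, 2.3, 0.039]
wrist_force: [0.1, 0.3, -1.3]
finger_gap: 0.0334
```

Run:
```python
from h import *
goto(0.4565,0.1065,0.2,np.pi/2+np.radians(5))
o=get_obs(); print(o["joint_pos"].round(4),o["dq"].round(3))
```

```text
t 5.77 pos [453.8 106.4  50.7] yaw 94.8 zdir [ 0.029  0.007 -1.   ] q6 -0.08 gap 33.4 F [ 0.1  0.3 -1.3]
 shift now-axes mm [   0.5    7.1 -149.1] turn -0.004 | world d [2.700e+00 1.000e-01 1.493e+02]
 after turn, shift [   0.5    7.1 -149.1]
[ 0.0084  0.0481  2.2186  0.0093  0.8461 -0.0807] [-0.    -0.001 -0.    -0.002  0.001  0.002]
```

Request:
servo_tool(
  commands=[
    [0,0,0,-10,0],
    [0,0,0,-15,0],
    [0,0,0,-15,0],
    [0,0,0,-15,0],
    [0,0,0,-15,0],
    [0,0,0,-15,0],
    [0,0,0,-10,0],
    [0,0,0,0,0],
  ],
)

```text
t: 6.43
tool_pos: [0.4477, 0.1058, 0.1509]
eef_rot: [2.12, 2.303, 0.033]
wrist_force: [0.2, 0.6, -1.2]
finger_gap: 0.0338
```

Run:
```python
from h import *
o,im=snap("top","t2")
hsv=cv2.cvtColor(im,cv2.COLOR_BGR2HSV)
H,S,V=[hsv[...,i].astype(int) for i in range(3)]
m=(H>20)&(H<35)&(S>150)&(V>60)
m[:210]=0;m[300:]=0
for a,c,b,l in comps(m,100):
    print(a,c,b)
    cn=np.vstack([q[:,0] for q in cv2.findContours(l.astype(np.uint8),0,1)[0]])
    h=cv2.convexHull(cn)[:,0].astype(float)
    P=plane("top",h,0.045,o)[:,:2]*1e3; print(cv2.minAreaRect(P.astype(np.float32)))
goto(0.45,0.37,0.2,np.pi/2)
```

```text
1495 [150.27157191 252.25351171] [131 230  37  45]
((462.1903381347656, 372.71343994140625), (131.4575958251953, 108.24281311035156), 2.2058284282684326)
t 6.48 pos [447.3 105.8 150. ] yaw 94.7 zdir [ 0.022  0.008 -1.   ] q6 -0.08 gap 33.7 F [ 0.3  0.1 -2. ]
 shift now-axes mm [263.3  25.6 -47.9] turn 0.083 | world d [  2.7 264.2  50. ]
 after turn, shift [264.5   3.8 -47.9]
```

View pics/t2.png

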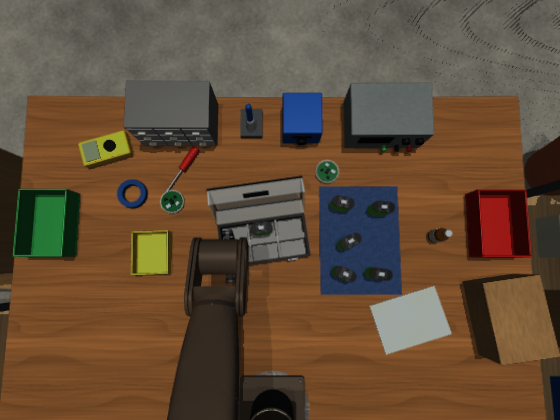

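Request:
servo_tool(
  commands=[
    [0,15,0,0,0.02],
    [0,28,1,0,0.02],
    [0,28,2,0,0.02],
    [0,28,2,0,0.02],
    [0,28,2,0,0],
    [0,28,2,0,0],
    [0,28,2,0,0],
    [0,28,2,0,0],
    [0,28,2,0,0],
    [0,10,0,0,0],
  ],
)

```text
t: 7.32
tool_pos: [0.4524, 0.3612, 0.1393]
eef_rot: [2.229, 2.209, 0.007]
wrist_force: [-0.2, 0.1, -2.0]
finger_gap: 0.0335
```

Run:
```python
from h import *
goto(0.462,0.373,0.05,np.pi/2+.03)
snap("wrist","w4")
```

```text
t 7.32 pos [452.4 361.2 139.3] yaw 89.5 zdir [ 0.005  0.    -1.   ] q6 0.51 gap 33.5 F [-0.2  0.1 -2. ]
 shift now-axes mm [11.8  9.  89.3] turn -0.039 | world d [  9.6  11.8 -89.3]
 after turn, shift [11.4  9.4 89.3]
```

View pics/w4.png

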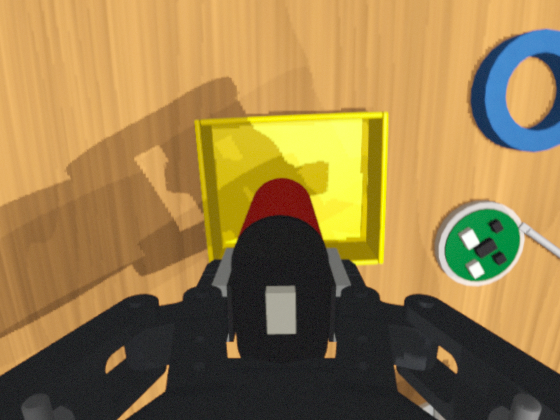

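The tray is unmoved, spanning (197..387, 113..264), and the red pack is held upright. Lowering it into the tray centre.

Request:
servo_tool(
  commands=[
    [0,6,4,8,-0.03],
    [0,5,4,15,0],
    [0,1,1,15,0],
    [0,0,0,15,0],
    [0,0,0,12,0],
    [0,0,0,6,0],
    [0,0,0,0,0],
  ],
)

```text
t: 7.95
tool_pos: [0.4578, 0.3699, 0.0584]
eef_rot: [2.192, 2.248, -0.014]
wrist_force: [0.0, -1.2, -2.4]
finger_gap: 0.0336
```

Run:
```python
from h import *
goto(0.462,0.373,0.05,np.pi/2+.03)
```

```text
t 7.95 pos [457.8 369.9  58.4] yaw 91.4 zdir [-0.005 -0.008 -1.   ] q6 0.49 gap 33.6 F [ 0.  -1.2 -2.4]
 shift now-axes mm [3.1 4.3 8.4] turn -0.005 | world d [ 4.2  3.1 -8.4]
 after turn, shift [3.  4.3 8.4]
```

Request:
servo_tool(
  commands=[
    [0,2,2,4,0],
    [0,0,0,3,0],
    [0,0,0,2,0],
    [0,0,0,0,0],
  ],
)

```text
t: 8.28
tool_pos: [0.4606, 0.3713, 0.0495]
eef_rot: [2.193, 2.247, -0.013]
wrist_force: [0.2, -0.4, -3.1]
finger_gap: 0.0333
```

Request:
servo_tool(
  commands=[
    [0,0,0,1.5,0],
    [0,0,0,1,0],
  ],
)

```text
t: 8.45
tool_pos: [0.4614, 0.3718, 0.0485]
eef_rot: [2.192, 2.246, -0.01]
wrist_force: [-1.0, -0.6, 0.8]
finger_gap: 0.0332
```

Request:
servo_tool(
  commands=[
    [0.7,0,0,0,0],
    [0.7,0,0,0,0],
    [0.7,0,0,0,0],
    [0.7,0,0,-10,0],
    [0.7,0,0,-20,0],
    [0.7,0,0,-25,0],
    [0.7,0,0,-25,0],
    [0.7,0,0,-25,0],
    [0.7,0,0,-10,0],
  ],
)

```text
t: 9.2
tool_pos: [0.4621, 0.373, 0.1719]
eef_rot: [2.191, 2.246, -0.007]
wrist_force: [0.7, -0.1, 1.2]
finger_gap: 0.0597
```

Run:
```python
from h import *
snap("wrist","w5")
goto(0.5959,-0.3305,0.16,np.pi/2-.04)
goto(0.4959,-0.230,0.16,np.pi/2+.5)
```

```text
t 9.25 pos [462.8 373.5 173.2] yaw 91.4 zdir [ 0.002 -0.004 -1.   ] q6 0.49 gap 59.9 F [0.2 0.4 1.8]
 shift now-axes mm [-707.   115.6   16.4] turn 0.065 | world d [ 133.1 -704.   -13.2]
 after turn, shift [-698.   161.1   16.4]
t 9.25 pos [462.8 373.5 173.2] yaw 91.4 zdir [ 0.002 -0.004 -1.   ] q6 0.49 gap 59.9 F [0.2 0.4 1.8]
 shift now-axes mm [-604.    18.1   15.8] turn -0.475 | world d [  33.1 -603.5  -13.2]
 after turn, shift [-545.4 -260.3   15.8]
```

View pics/w5.png

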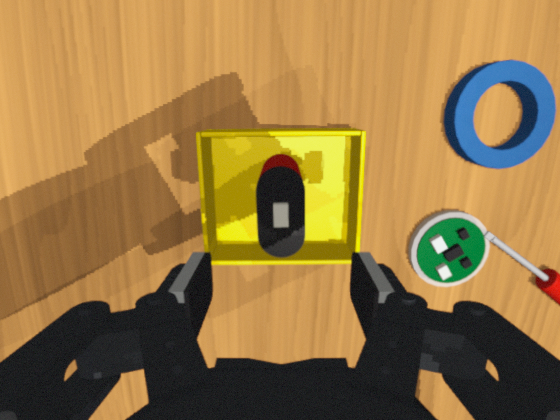

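Red pack stands upright in the middle of the tray (connector at (281,215)). I'll fetch the middle pack on the mat next.

Request:
servo_tool(
  commands=[
    [0.7,-20,0,0,0],
    [0.7,-35,1,0,0],
    [0.7,-35,1,0,0],
    [0.7,-35,1,0,0],
    [0.7,-35,1,0,0],
    [0.7,-35,1,0,0],
    [0.7,-35,1,0,0],
    [0.7,-35,1,0,0],
    [0.7,-35,1,0,0],
    [0.7,-35,1,0,0],
  ],
)

```text
t: 10.08
tool_pos: [0.4782, 0.0321, 0.1697]
eef_rot: [2.178, 2.263, 0.002]
wrist_force: [1.7, -0.2, 0.0]
finger_gap: 0.0601
```

Run:
```python
from h import *
goto(0.4959,-0.230,0.16,np.pi/2+.5)
```

```text
t 10.08 pos [478.2  32.1 169.7] yaw 92.2 zdir [ 0.002  0.    -1.   ] q6 -0.18 gap 60.1 F [ 1.7 -0.2  0. ]
 shift now-axes mm [-262.5    7.6    9.7] turn -0.462 | world d [  17.7 -262.1   -9.7]
 after turn, shift [-238.4 -110.2    9.7]
```

Request:
servo_tool(
  commands=[
    [0.7,-33,1,0,0],
    [0.7,-33,1,0,0],
    [0.7,-33,1,0,0],
    [0.7,-33,1,0,0],
    [0.7,-33,1,0,0],
    [0.7,-20,1,0,-0.11],
    [0.7,-5,0,0,-0.12],
    [0.7,0,0,0,-0.12],
    [0.7,0,0,0,-0.1],
    [0.7,0,0,0,0],
  ],
)

```text
t: 10.92
tool_pos: [0.4856, -0.1744, 0.1603]
eef_rot: [-1.603, -2.692, 0.002]
wrist_force: [-0.2, -0.6, -0.6]
finger_gap: 0.0599
```

Run:
```python
from h import *
goto(0.4959,-0.230,0.16,np.pi/2+.5)
snap("wrist","w6")
```

```text
t 10.92 pos [ 485.6 -174.4  160.3] yaw 118.5 zdir [-0.007  0.003 -1.   ] q6 -1.04 gap 59.9 F [-0.2 -0.6 -0.6]
 shift now-axes mm [-53.8 -17.4   0.1] turn -0.003 | world d [ 10.3 -55.6  -0.3]
 after turn, shift [-53.8 -17.6   0.1]
```

View pics/w6.png

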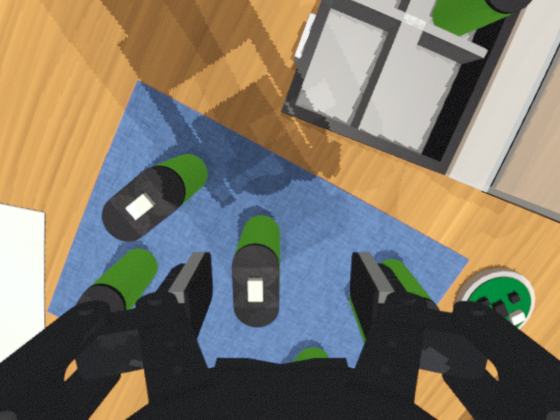

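Run:
```python
from h import *
o=get_obs()
print(plane("wrist",[[256,291]],0.081,o).round(4))
im=cv2.imread("pics/w6.png"); caps(im,o,roi=(225,215,285,330),vmax=85,close=11)
```

```text
[[ 0.4962 -0.2299  0.081 ]]
px [256. 284.] centre mm 495.0 -229.6 size 32.8 65.4 short-axis deg 28.1
```

Request:
servo_tool(
  commands=[
    [0.7,-18,-6,8,0],
    [0.7,-18,-6,10,0],
    [0.7,-15,-5,10,0],
    [0.7,0,0,10,0],
    [0.7,0,0,5,0],
  ],
)

```text
t: 11.38
tool_pos: [0.4947, -0.2269, 0.1148]
eef_rot: [-1.623, -2.682, 0.001]
wrist_force: [0.6, 1.3, -1.3]
finger_gap: 0.0597
```

Run:
```python
from h import *
goto(0.4955,-0.2298,0.048,np.pi/2+.495)
```

```text
t 11.38 pos [ 494.7 -226.9  114.8] yaw 117.6 zdir [-0.006  0.003 -1.   ] q6 -1.1 gap 59.7 F [ 0.6  1.3 -1.3]
 shift now-axes mm [-3.4 -0.4 66.8] turn -0.012 | world d [  0.8  -2.9 -66.8]
 after turn, shift [-3.4 -0.4 66.8]
```

Request:
servo_tool(
  commands=[
    [0.7,-2,0,12,0],
    [0.7,-1,0,12,0],
    [0.7,0,0,12,0],
    [0.7,0,0,12,0],
    [0.7,0,0,8,0],
    [0.7,0,0,4,0],
    [0.7,0,0,0,0],
  ],
)

```text
t: 11.97
tool_pos: [0.4936, -0.224, 0.0457]
eef_rot: [-1.62, -2.676, -0.001]
wrist_force: [-1.1, 0.5, 1.0]
finger_gap: 0.0598
```

Run:
```python
from h import *
goto(0.4955,-0.2298,0.048,np.pi/2+.495)
```

```text
t 11.97 pos [ 493.6 -224.    45.7] yaw 117.6 zdir [-0.012  0.008 -1.   ] q6 -1.1 gap 59.8 F [-1.1  0.5  1. ]
 shift now-axes mm [-6.  -1.  -2.3] turn -0.013 | world d [ 1.9 -5.8  2.3]
 after turn, shift [-6.  -1.1 -2.3]
```

Request:
servo_tool(
  commands=[
    [0.7,-6,-1,-2,0],
    [0.7,0,0,0,0],
    [0,0,0,0,0],
    [0,0,0,0,0],
    [0,0,0,0,0],
    [0,0,0,0,0],
  ],
)

```text
t: 12.47
tool_pos: [0.4966, -0.2309, 0.0493]
eef_rot: [-1.621, -2.678, -0.001]
wrist_force: [0.7, -0.0, -3.3]
finger_gap: 0.0332
```

Request:
servo_tool(
  commands=[
    [0,0,0,-5,0],
    [0,0,0,-15,0],
    [0,0,0,-20,0],
    [0,0,0,-20,0],
    [0,0,0,-20,0],
    [0,0,0,-20,0],
    [0,0,0,-15,0],
    [0,0,0,0,0.1],
  ],
)

```text
t: 13.13
tool_pos: [0.4928, -0.2278, 0.1639]
eef_rot: [-1.746, -2.579, -0.001]
wrist_force: [-0.2, -0.3, -2.9]
finger_gap: 0.0334
```

Run:
```python
from h import *
goto(0.5204,0.1179,0.165,np.radians(98.1))
```

```text
t 13.13 pos [ 492.8 -227.8  163.9] yaw 111.8 zdir [-0.022  0.016 -1.   ] q6 -1.0 gap 33.4 F [-0.2 -0.3 -2.9]
 shift now-axes mm [310.7 154.    3.8] turn 0.239 | world d [ 27.6 345.7   1.1]
 after turn, shift [338.3  76.1   3.8]
```

Request:
servo_tool(
  commands=[
    [0,0,0,0,0.12],
    [0,18,4,0,0.1],
    [0,35,8,0,0.02],
    [0,35,8,0,0],
    [0,35,8,0,0],
    [0,35,8,0,0],
    [0,35,8,0,0],
    [0,35,8,0,0],
    [0,35,8,0,0],
    [0,30,7,0,0],
  ],
)

```text
t: 13.97
tool_pos: [0.5176, 0.0778, 0.1678]
eef_rot: [-2.078, -2.322, 0.009]
wrist_force: [0.4, 0.1, -3.6]
finger_gap: 0.0334
```

Run:
```python
from h import *
goto(0.5204,0.1179,0.165,np.radians(98.1))
```

```text
t 13.97 pos [517.6  77.8 167.8] yaw 96.4 zdir [-0.023  0.013 -1.   ] q6 -0.17 gap 33.4 F [ 0.4  0.1 -3.6]
 shift now-axes mm [39.5  7.3  3.3] turn -0.03 | world d [ 2.8 40.1 -2.8]
 after turn, shift [39.3  8.5  3.3]
```

Request:
servo_tool(
  commands=[
    [0,20,5,0,-0.03],
    [0,15,3,0,0],
    [0,2,0,0,0],
    [0,0,0,0,0],
  ],
)

```text
t: 14.3
tool_pos: [0.5178, 0.1244, 0.1669]
eef_rot: [-2.027, -2.361, 0.01]
wrist_force: [0.6, -0.2, -2.0]
finger_gap: 0.0334
```

Run:
```python
from h import *
goto(0.5204,0.1179,0.105,np.radians(98.1))
snap("wrist","w7")
```

```text
t 14.3 pos [517.8 124.4 166.9] yaw 98.7 zdir [-0.027  0.015 -1.   ] q6 -0.12 gap 33.4 F [ 0.6 -0.2 -2. ]
 shift now-axes mm [-7.9  3.1 61.7] turn 0.01 | world d [  2.6  -6.5 -61.9]
 after turn, shift [-7.9  3.2 61.7]
```

View pics/w7.png

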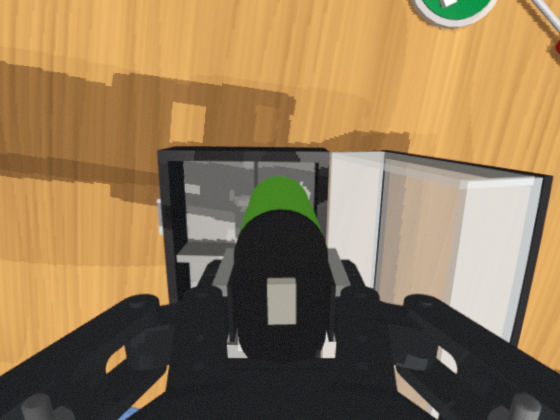

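Request:
servo_tool(
  commands=[
    [0,-4,2,12,0],
    [0,-4,1,14,0],
    [0,0,0,14,0],
    [0,0,0,12,0],
    [0,0,0,6,0],
    [0,0,0,0,0],
  ],
)

```text
t: 14.85
tool_pos: [0.5207, 0.1094, 0.1032]
eef_rot: [-2.038, -2.353, 0.013]
wrist_force: [-1.1, 0.2, -3.9]
finger_gap: 0.0331
```

Run:
```python
from h import *
goto(0.5204,0.1179,0.055,np.radians(98.1))
```

```text
t 14.85 pos [520.7 109.4 103.2] yaw 98.2 zdir [-0.027  0.012 -1.   ] q6 -0.14 gap 33.1 F [-1.1  0.2 -3.9]
 shift now-axes mm [ 7.7  2.2 48.3] turn 0.002 | world d [ -0.3   8.5 -48.2]
 after turn, shift [ 7.7  2.2 48.3]
```

Request:
servo_tool(
  commands=[
    [0,7,3,0,0],
    [0,0,0,8,0],
    [0,0,0,8,0],
  ],
)

```text
t: 15.1
tool_pos: [0.5242, 0.1156, 0.0879]
eef_rot: [-2.044, -2.352, 0.01]
wrist_force: [0.5, -0.2, -3.9]
finger_gap: 0.0328
```

Run:
```python
from h import *
goto(0.5214,0.1179,0.055,np.radians(98.1))
```

```text
t 15.1 pos [524.2 115.6  87.9] yaw 98.0 zdir [-0.023  0.012 -1.   ] q6 -0.13 gap 32.8 F [ 0.5 -0.2 -3.9]
 shift now-axes mm [ 2.2 -1.7 33. ] turn -0.001 | world d [ -2.8   2.3 -32.9]
 after turn, shift [ 2.2 -1.7 33. ]
```

Request:
servo_tool(
  commands=[
    [0,2,-2,8,0],
    [0,0,0,8,0],
    [0,0,0,8,0],
    [0,0,0,4,0],
    [0,0,0,0,0],
  ],
)

```text
t: 15.52
tool_pos: [0.5203, 0.1183, 0.0558]
eef_rot: [-2.042, -2.353, 0.011]
wrist_force: [0.2, 0.7, -3.4]
finger_gap: 0.0334
```

Run:
```python
from h import *
goto(0.5214,0.1179,0.055,np.radians(98.1))
```

```text
t 15.52 pos [520.3 118.3  55.8] yaw 98.1 zdir [-0.025  0.012 -1.   ] q6 -0.12 gap 33.4 F [ 0.2  0.7 -3.4]
 shift now-axes mm [-0.5  1.   0.8] turn -0.0 | world d [ 1.1 -0.4 -0.8]
 after turn, shift [-0.5  1.   0.8]
```

Very near the floor. I'll ease down to contact and then release.

Request:
servo_tool(
  commands=[
    [0,0,0,1.5,0],
    [0,0,0,1,0],
  ],
)

```text
t: 15.68
tool_pos: [0.5209, 0.1185, 0.0555]
eef_rot: [-2.04, -2.353, 0.013]
wrist_force: [-2.8, 0.6, 0.4]
finger_gap: 0.033
```

Request:
servo_tool(
  commands=[
    [0,0,0,1,0],
    [0,0,0,1,0],
  ],
)

```text
t: 15.85
tool_pos: [0.5212, 0.1186, 0.0555]
eef_rot: [-2.04, -2.353, 0.014]
wrist_force: [-5.0, -0.3, 4.1]
finger_gap: 0.0329
```

Request:
servo_tool(
  commands=[
    [0.6,0,0,0,0],
    [0.6,0,0,0,0],
    [0.6,0,0,0,0],
    [0.6,0,0,-8,0],
    [0.6,0,0,-15,0],
    [0.6,0,0,-20,0],
    [0.6,0,0,-25,0],
    [0.6,0,0,-25,0],
    [0.6,0,0,-20,0],
  ],
)

```text
t: 16.6
tool_pos: [0.5238, 0.1171, 0.1711]
eef_rot: [-2.041, -2.352, 0.013]
wrist_force: [0.2, 0.2, -0.2]
finger_gap: 0.0511
```

Run:
```python
from h import *
goto(0.611,-0.2115,0.165,np.radians(90-13))
snap("wrist","w8")
```

```text
t 16.6 pos [523.8 117.1 171.1] yaw 98.1 zdir [-0.026  0.012 -1.   ] q6 -0.12 gap 51.1 F [ 0.2  0.2 -0.2]
 shift now-axes mm [-3.376e+02  4.000e+01 -2.000e-01] turn 0.368 | world d [  87.2 -328.6   -6.1]
 after turn, shift [-3.006e+02  1.589e+02 -2.000e-01]
```

View pics/w8.png

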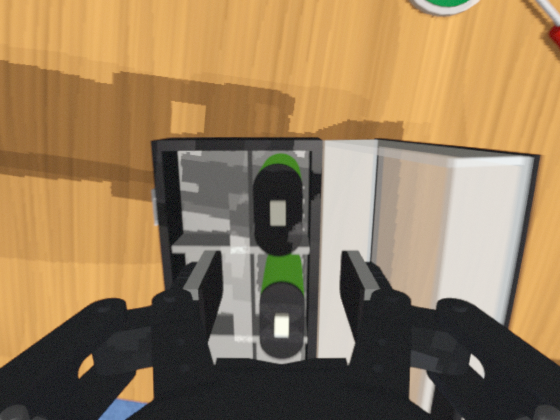

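Pack stands in cell4 (connector (278,213)), with pack6 behind it at (282,325). Next is the far pack on the mat at (611,-211).

Request:
servo_tool(
  commands=[
    [0.7,-20,0,0,0],
    [0.7,-35,0,0,0],
    [0.7,-35,0,0,0],
    [0.7,-35,0,0,0],
    [0.7,-35,0,0,0],
    [0.7,-35,0,0,0],
    [0.7,-30,0,0,0.1],
    [0.7,-15,5,0,0.12],
    [0.7,0,10,0,0.12],
    [0.7,0,0,0,0],
  ],
)

```text
t: 17.48
tool_pos: [0.5823, -0.1329, 0.1839]
eef_rot: [-2.439, -1.979, -0.018]
wrist_force: [-0.6, 0.6, -0.3]
finger_gap: 0.06
```

Run:
```python
from h import *
goto(0.611,-0.2115,0.13,np.radians(90-13))
snap("wrist","w9")
```

```text
t 17.48 pos [ 582.3 -132.9  183.9] yaw 78.1 zdir [ 0.008  0.008 -1.   ] q6 -0.2 gap 60.0 F [-0.6  0.6 -0.3]
 shift now-axes mm [-71.6  44.   53.5] turn 0.02 | world d [ 28.7 -78.6 -53.9]
 after turn, shift [-70.7  45.4  53.5]
```

View pics/w9.png

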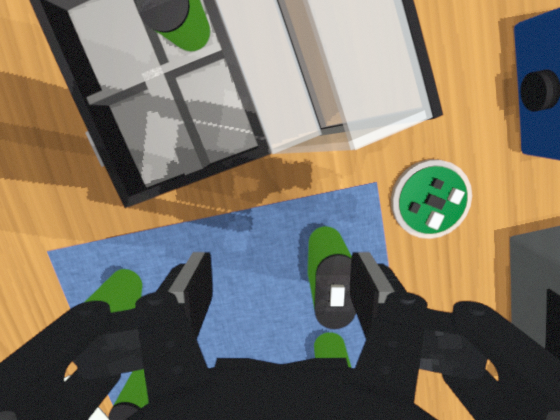

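Run:
```python
from h import *
o=get_obs()
print(plane("wrist",[[337,296]],0.081,o).round(4), plane("wrist",[[127,206],[269,152]],0.046,o).round(4))
im=cv2.imread("pics/w9.png"); caps(im,o,roi=(300,225,352,330),vmax=100,close=11)
```

```text
[[ 0.6116 -0.2107  0.081 ]] [[ 0.455  -0.1129  0.046 ]
 [ 0.5812 -0.0935  0.046 ]]
px [334. 291.] centre mm 609.1 -210.1 size 29.3 65.3 short-axis deg -8.4
```

Request:
servo_tool(
  commands=[
    [0.7,-18,12,10,0.02],
    [0.7,-25,15,15,0],
    [0.7,-22,14,15,0],
    [0.7,-5,4,15,0],
    [0.7,0,0,10,0],
    [0.7,0,0,0,0],
  ],
)

```text
t: 18.03
tool_pos: [0.6125, -0.2083, 0.1188]
eef_rot: [2.428, 1.99, 0.021]
wrist_force: [-1.3, 0.9, 0.1]
finger_gap: 0.0597
```

Run:
```python
from h import *
goto(0.6113,-0.211,0.048,np.radians(90-12.5))
```

```text
t 18.03 pos [ 612.5 -208.3  118.8] yaw 78.7 zdir [ 0.011  0.007 -1.   ] q6 -0.3 gap 59.7 F [-1.3  0.9  0.1]
 shift now-axes mm [-3.5 -1.4 70.8] turn 0.021 | world d [ -1.2  -2.7 -70.8]
 after turn, shift [-3.5 -1.3 70.8]
```

Request:
servo_tool(
  commands=[
    [0.7,-3,-1,10,0.02],
    [0.7,0,0,14,0],
    [0.7,0,0,14,0],
    [0.7,0,0,14,0],
    [0.7,0,0,10,0],
    [0.7,0,0,4,0],
    [0.7,0,0,0,0],
  ],
)

```text
t: 18.62
tool_pos: [0.6107, -0.2052, 0.0479]
eef_rot: [2.441, 1.976, 0.022]
wrist_force: [-0.2, 0.0, -0.3]
finger_gap: 0.0597
```

Run:
```python
from h import *
goto(0.6113,-0.211,0.048,np.radians(90-12.5))
```

```text
t 18.62 pos [ 610.7 -205.2   47.9] yaw 78.0 zdir [ 0.011  0.008 -1.   ] q6 -0.29 gap 59.7 F [-0.2  0.  -0.3]
 shift now-axes mm [-5.6  1.8 -0.1] turn 0.009 | world d [ 0.6 -5.8  0.1]
 after turn, shift [-5.6  1.8 -0.1]
```

Request:
servo_tool(
  commands=[
    [0.7,-6,2,0,0.01],
    [0.7,0,0,0,0],
    [0,0,0,0,0],
    [0,0,0,0,0],
    [0,0,0,0,0],
    [0,0,0,0,0],
  ],
)

```text
t: 19.12
tool_pos: [0.6124, -0.2124, 0.0494]
eef_rot: [2.449, 1.962, 0.023]
wrist_force: [-0.1, 0.6, -3.7]
finger_gap: 0.0329
```

Request:
servo_tool(
  commands=[
    [0,0,0,-5,0],
    [0,0,0,-15,0],
    [0,0,0,-20,0],
    [0,0,0,-20,0],
    [0,0,0,-20,0],
    [0,0,0,-20,0],
    [0,0,0,-15,0],
    [0,0,0,0,-0.1],
  ],
)

```text
t: 19.78
tool_pos: [0.6057, -0.2104, 0.1629]
eef_rot: [-2.341, -2.078, -0.014]
wrist_force: [1.4, 0.2, -3.4]
finger_gap: 0.0329
```

Run:
```python
from h import *
goto(0.5447,-0.0524,0.165,np.radians(98.1))
```

```text
t 19.78 pos [ 605.7 -210.4  162.9] yaw 83.2 zdir [-0.001  0.014 -1.   ] q6 -0.38 gap 32.9 F [ 1.4  0.2 -3.4]
 shift now-axes mm [149.7 -79.2   0.2] turn -0.26 | world d [-61.  158.    2.1]
 after turn, shift [165.  -38.1   0.2]
```

Request:
servo_tool(
  commands=[
    [0,0,-12,0,-0.12],
    [0,10,-13,0,-0.12],
    [0,25,-13,0,-0.02],
    [0,30,0,0,0],
    [0,30,0,0,0],
    [0,30,0,0,0],
    [0,25,0,0,0],
    [0,5,0,0,0],
    [0,0,0,0,0],
  ],
)

```text
t: 20.53
tool_pos: [0.5398, -0.0522, 0.1651]
eef_rot: [-2.037, -2.378, -0.014]
wrist_force: [0.3, 0.8, -3.5]
finger_gap: 0.0329
```

Run:
```python
from h import *
goto(0.5447,-0.0524,0.105,np.radians(98.1))
snap("wrist","w10")
```

```text
t 20.53 pos [539.8 -52.2 165.1] yaw 98.9 zdir [-0.002  0.013 -1.   ] q6 -0.45 gap 32.9 F [ 0.3  0.8 -3.5]
 shift now-axes mm [-1.7  4.8 60.1] turn 0.013 | world d [  4.9  -0.2 -60.1]
 after turn, shift [-1.7  4.8 60.1]
```

View pics/w10.png

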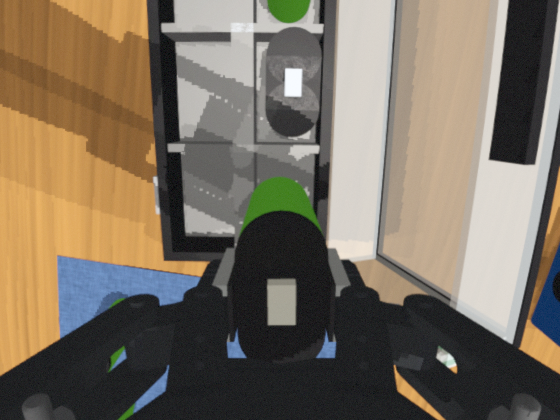

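Request:
servo_tool(
  commands=[
    [0,0,3,12,0.01],
    [0,0,2,14,0],
    [0,0,0,14,0],
    [0,0,0,12,0],
    [0,0,0,6,0],
    [0,0,0,0,0],
  ],
)

```text
t: 21.08
tool_pos: [0.5474, -0.0575, 0.1023]
eef_rot: [-2.062, -2.361, -0.013]
wrist_force: [-0.7, -0.7, -3.9]
finger_gap: 0.033
```

Run:
```python
from h import *
goto(0.5447,-0.0524,0.055,np.radians(98.1))
```

```text
t 21.08 pos [547.4 -57.5 102.3] yaw 97.7 zdir [ 0.001  0.011 -1.   ] q6 -0.44 gap 33.0 F [-0.7 -0.7 -3.9]
 shift now-axes mm [ 4.9 -2.1 47.3] turn -0.006 | world d [ -2.7   5.1 -47.3]
 after turn, shift [ 5.  -2.  47.3]
```

Request:
servo_tool(
  commands=[
    [0,5,-2,0,0],
    [0,0,-1,8,0],
    [0,0,0,8,0],
  ],
)

```text
t: 21.33
tool_pos: [0.5453, -0.0546, 0.0868]
eef_rot: [-2.068, -2.361, -0.015]
wrist_force: [-0.1, -0.4, -3.9]
finger_gap: 0.0333
```

Run:
```python
from h import *
goto(0.5447,-0.0524,0.055,np.radians(98.1))
```

```text
t 21.33 pos [545.3 -54.6  86.8] yaw 97.6 zdir [ 0.004  0.009 -1.   ] q6 -0.43 gap 33.3 F [-0.1 -0.4 -3.9]
 shift now-axes mm [ 2.  -0.5 31.8] turn -0.009 | world d [ -0.6   2.2 -31.8]
 after turn, shift [ 2.  -0.5 31.8]
```

Request:
servo_tool(
  commands=[
    [0,2,0,8,-0.01],
    [0,0,0,8,0],
    [0,0,0,8,0],
    [0,0,0,4,0],
    [0,0,0,1,0],
  ],
)

```text
t: 21.75
tool_pos: [0.5453, -0.0522, 0.0553]
eef_rot: [-2.054, -2.373, -0.015]
wrist_force: [-4.5, -0.6, 12.6]
finger_gap: 0.0328
```

Request:
servo_tool(
  commands=[
    [0,0,0,1.5,0],
    [0,0,0,1,0],
  ],
)

```text
t: 21.92
tool_pos: [0.5459, -0.0523, 0.0555]
eef_rot: [-2.053, -2.372, -0.013]
wrist_force: [-3.0, 0.8, -0.6]
finger_gap: 0.0332
```

Request:
servo_tool(
  commands=[
    [0.6,0,0,0,0],
    [0.6,0,0,0,0],
    [0.6,0,0,0,0],
    [0.6,0,0,-8,0],
    [0.6,0,0,-15,0],
    [0.6,0,0,-20,0],
    [0.6,0,0,-25,0],
    [0.6,0,0,-25,0],
    [0.6,0,0,-15,0],
  ],
)

```text
t: 22.67
tool_pos: [0.5459, -0.0533, 0.1682]
eef_rot: [-2.053, -2.372, -0.014]
wrist_force: [-0.0, -0.2, 0.6]
finger_gap: 0.0516
```

Run:
```python
from h import *
goto(0.596,-0.3305,0.165,np.radians(90-2.4))
snap("wrist","w11")
```

```text
t 22.67 pos [545.9 -53.3 168.2] yaw 98.3 zdir [ 0.002  0.009 -1.   ] q6 -0.44 gap 51.6 F [-0.  -0.2  0.6]
 shift now-axes mm [-281.6    9.8    0.8] turn 0.186 | world d [  50.1 -277.2   -3.2]
 after turn, shift [-274.9   61.6    0.8]
```

View pics/w11.png

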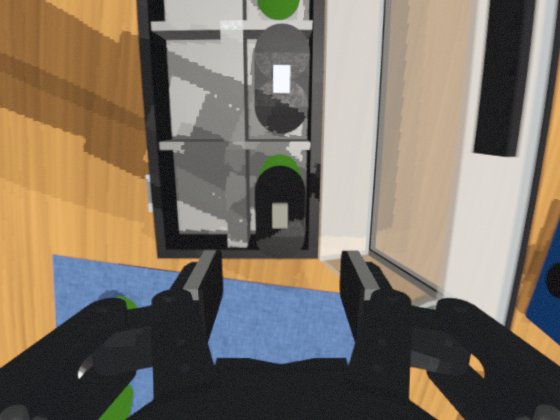

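Pack sits upright in cell6 (connector (280,215)). On to pack E at (596,-330).

Request:
servo_tool(
  commands=[
    [0.7,-20,1,0,0],
    [0.7,-35,1,0,0],
    [0.7,-35,1,0,0],
    [0.7,-35,1,0,0.1],
    [0.7,-35,3,0,0.09],
    [0.7,-35,8,0,0],
    [0.7,-20,5,0,0],
    [0.7,0,0,0,0],
  ],
)

```text
t: 23.38
tool_pos: [0.5882, -0.2754, 0.1745]
eef_rot: [2.268, 2.158, 0.026]
wrist_force: [0.1, 1.0, -0.7]
finger_gap: 0.0598
```

Run:
```python
from h import *
goto(0.596,-0.3305,0.115,np.radians(90-2.4))
snap("wrist","w12")
```

```text
t 23.38 pos [ 588.2 -275.4  174.5] yaw 87.1 zdir [ 0.019  0.003 -1.   ] q6 -0.56 gap 59.8 F [ 0.1  1.  -0.7]
 shift now-axes mm [-54.9   9.4  59.4] turn -0.008 | world d [  7.8 -55.1 -59.5]
 after turn, shift [-55.    9.   59.4]
```

View pics/w12.png

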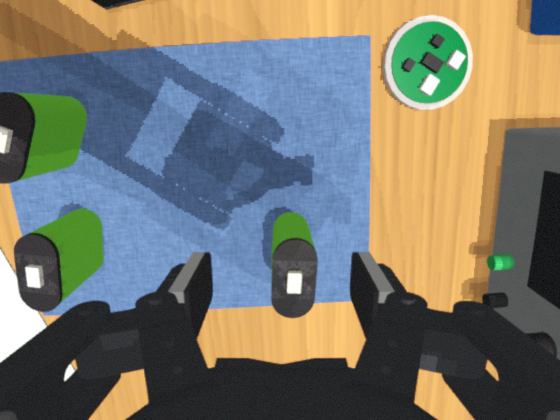

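Run:
```python
from h import *
o=get_obs()
print(plane("wrist",[[294.5,283]],0.081,o).round(4))
im=cv2.imread("pics/w12.png"); caps(im,o,roi=(265,210,325,325),vmax=95,close=11)
```

```text
[[ 0.5976 -0.3291  0.081 ]]
px [293. 277.] centre mm 597.5 -328.2 size 33.1 64.3 short-axis deg -3.3
```

Request:
servo_tool(
  commands=[
    [0.7,-15,3,10,0],
    [0.7,-20,3,15,0],
    [0.7,-18,3,15,0],
    [0.7,-4,0,15,0],
    [0.7,0,0,6,0],
    [0.7,0,0,0,0],
  ],
)

```text
t: 23.93
tool_pos: [0.5958, -0.325, 0.11]
eef_rot: [2.266, 2.167, 0.031]
wrist_force: [-1.4, 0.4, 0.3]
finger_gap: 0.06
```

Run:
```python
from h import *
goto(0.596,-0.3305,0.048,np.radians(90-2.4))
```

```text
t 23.93 pos [ 595.8 -325.   110. ] yaw 87.4 zdir [ 0.019  0.009 -1.   ] q6 -0.62 gap 60.0 F [-1.4  0.4  0.3]
 shift now-axes mm [-6.1 -0.6 62. ] turn -0.003 | world d [  0.2  -5.5 -62. ]
 after turn, shift [-6.1 -0.7 62. ]
```

Request:
servo_tool(
  commands=[
    [0.7,-4,1,10,0],
    [0.7,-2,0,12,0],
    [0.7,-1,0,12,0],
    [0.7,-1,0,12,0],
    [0.7,0,0,9,0],
    [0.7,0,0,4,0],
    [0.7,0,0,0,0],
  ],
)

```text
t: 24.52
tool_pos: [0.5982, -0.3277, 0.0455]
eef_rot: [2.262, 2.173, 0.032]
wrist_force: [0.4, -0.6, -0.2]
finger_gap: 0.0598
```

Run:
```python
from h import *
goto(0.597,-0.329,0.048,np.radians(90-2.4))
```

```text
t 24.52 pos [ 598.2 -327.7   45.5] yaw 87.7 zdir [ 0.018  0.011 -1.   ] q6 -0.63 gap 59.8 F [ 0.4 -0.6 -0.2]
 shift now-axes mm [-1.3 -1.1 -2.5] turn 0.002 | world d [-1.2 -1.3  2.5]
 after turn, shift [-1.3 -1.1 -2.5]
```

Request:
servo_tool(
  commands=[
    [0.7,-1,-1,-2.5,0],
    [0.7,0,0,0,0],
    [0,0,0,0,0],
    [0,0,0,0,0],
    [0,0,0,0,0],
    [0,0,0,0,0],
  ],
)

```text
t: 25.02
tool_pos: [0.5978, -0.3295, 0.0499]
eef_rot: [2.26, 2.171, 0.033]
wrist_force: [0.1, -0.2, -1.8]
finger_gap: 0.0337
```

Request:
servo_tool(
  commands=[
    [0,0,0,-5,0],
    [0,0,0,-15,0],
    [0,0,0,-20,0],
    [0,0,0,-20,0],
    [0,0,0,-20,0],
    [0,0,0,-20,0],
    [0,0,0,-15,0],
    [0,0,0,0,-0.1],
  ],
)

```text
t: 25.68
tool_pos: [0.5931, -0.3289, 0.1721]
eef_rot: [2.151, 2.288, 0.031]
wrist_force: [0.9, 0.4, -1.3]
finger_gap: 0.0336
```

Run:
```python
from h import *
goto(0.4551,0.1086,0.165,np.radians(98.1))
```

```text
t 25.68 pos [ 593.1 -328.9  172.1] yaw 93.5 zdir [ 0.014  0.013 -1.   ] q6 -0.73 gap 33.6 F [ 0.9  0.4 -1.3]
 shift now-axes mm [ 445.1 -110.9   11. ] turn -0.08 | world d [-138.   437.5   -7.1]
 after turn, shift [452.5 -75.2  11. ]
```

Request:
servo_tool(
  commands=[
    [0,12,-5,0,-0.08],
    [0,33,-10,0,0],
    [0,36,-10,0,0],
    [0,36,-10,0,0],
    [0,36,-8,0,0],
    [0,36,-7,0,0],
    [0,36,-5,0,0],
    [0,36,-5,0,0],
    [0,36,-5,0,0],
    [0,36,-5,0,0],
  ],
)

```text
t: 26.52
tool_pos: [0.4732, -0.0057, 0.1857]
eef_rot: [2.048, 2.35, 0.035]
wrist_force: [0.6, 0.8, -2.3]
finger_gap: 0.0336
```

Run:
```python
from h import *
goto(0.4551,0.1086,0.165,np.radians(98.1))
```

```text
t 26.52 pos [473.2  -5.7 185.7] yaw 97.9 zdir [ 0.033  0.001 -0.999] q6 -0.37 gap 33.6 F [ 0.6  0.8 -2.3]
 shift now-axes mm [115.8  -3.   20.1] turn -0.004 | world d [-18.1 114.3 -20.7]
 after turn, shift [115.8  -2.5  20.1]
```

Request:
servo_tool(
  commands=[
    [0,30,0,5,0],
    [0,30,0,5,0],
    [0,28,0,5,0],
    [0,14,-1,4,0],
    [0,0,0,0,0],
    [0,0,0,0,0],
  ],
)

```text
t: 27.02
tool_pos: [0.4539, 0.1063, 0.1725]
eef_rot: [2.034, 2.355, 0.045]
wrist_force: [-0.8, -0.4, -1.5]
finger_gap: 0.0333
```

Run:
```python
from h import *
goto(0.4551,0.1086,0.11,np.radians(98.1))
snap("wrist","w13")
```

```text
t 27.02 pos [453.9 106.3 172.5] yaw 98.4 zdir [ 0.041  0.003 -0.999] q6 -0.14 gap 33.3 F [-0.8 -0.4 -1.5]
 shift now-axes mm [ 2.3 -1.1 62.5] turn 0.004 | world d [  1.2   2.3 -62.5]
 after turn, shift [ 2.3 -1.1 62.5]
```

View pics/w13.png

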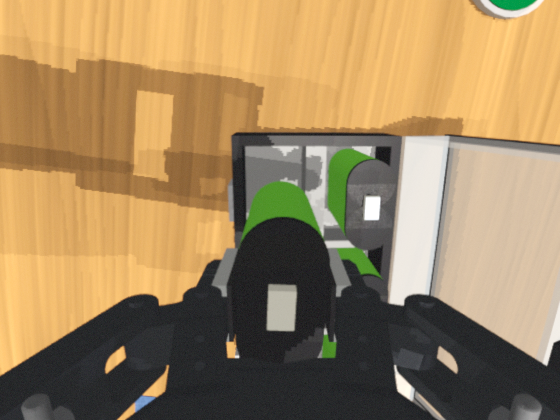

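Request:
servo_tool(
  commands=[
    [0,1,-1,12,0],
    [0,1,-1,14,0],
    [0,0,0,14,0],
    [0,0,0,12,0],
    [0,0,0,6,0],
    [0,0,0,0,0],
  ],
)

```text
t: 27.57
tool_pos: [0.4572, 0.1022, 0.1131]
eef_rot: [2.042, 2.341, 0.05]
wrist_force: [0.0, -0.3, -2.1]
finger_gap: 0.0333
```

Run:
```python
from h import *
goto(0.4540,0.1086,0.056,np.radians(98.1))
```

```text
t 27.57 pos [457.2 102.2 113.1] yaw 97.8 zdir [ 0.047  0.001 -0.999] q6 -0.13 gap 33.3 F [ 0.  -0.3 -2.1]
 shift now-axes mm [ 7.1 -5.  56.9] turn -0.005 | world d [ -3.2   6.4 -57.1]
 after turn, shift [ 7.1 -4.9 56.9]
```

Request:
servo_tool(
  commands=[
    [0,7,-2,2,0],
    [0,0,-1,8,0],
    [0,0,-1,8,0],
    [0,0,0,4,0],
  ],
)

```text
t: 27.9
tool_pos: [0.4549, 0.1078, 0.091]
eef_rot: [2.043, 2.335, 0.053]
wrist_force: [-0.8, -0.7, -2.2]
finger_gap: 0.0331
```

Run:
```python
from h import *
goto(0.4540,0.1086,0.056,np.radians(98.1))
```

```text
t 27.9 pos [454.9 107.8  91. ] yaw 97.6 zdir [ 0.051  0.001 -0.999] q6 -0.12 gap 33.1 F [-0.8 -0.7 -2.2]
 shift now-axes mm [ 1.1 -2.5 34.9] turn -0.008 | world d [ -0.9   0.8 -35. ]
 after turn, shift [ 1.1 -2.5 34.9]
```

Request:
servo_tool(
  commands=[
    [0,1,-1,8,-0.01],
    [0,0,-1,8,0],
    [0,0,-1,8,0],
    [0,0,0,4,0],
    [0,0,0,2,0],
  ],
)

```text
t: 28.32
tool_pos: [0.453, 0.1087, 0.0573]
eef_rot: [2.03, 2.347, 0.053]
wrist_force: [0.3, 0.4, -2.6]
finger_gap: 0.0335
```

Run:
```python
from h import *
goto(0.4540,0.1086,0.056,np.radians(98.1))
```

```text
t 28.32 pos [453.  108.7  57.3] yaw 98.3 zdir [ 0.051  0.001 -0.999] q6 -0.13 gap 33.5 F [ 0.3  0.4 -2.6]
 shift now-axes mm [-0.2  1.   1.3] turn 0.003 | world d [ 1.  -0.1 -1.3]
 after turn, shift [-0.2  1.   1.3]
```

Request:
servo_tool(
  commands=[
    [0,0,0,1.5,0],
    [0,0,0,1.5,0],
  ],
)

```text
t: 28.48
tool_pos: [0.4536, 0.1081, 0.0555]
eef_rot: [2.028, 2.349, 0.048]
wrist_force: [-6.5, -2.1, 15.5]
finger_gap: 0.0333
```

Request:
servo_tool(
  commands=[
    [0,0,0,1,0],
    [0,0,0,1,0],
  ],
)

```text
t: 28.65
tool_pos: [0.4542, 0.1082, 0.0556]
eef_rot: [2.029, 2.351, 0.046]
wrist_force: [-3.9, -0.7, 5.8]
finger_gap: 0.0335
```

Request:
servo_tool(
  commands=[
    [0.6,0,0,0,0],
    [0.6,0,0,0,0],
    [0.6,0,0,0,0],
    [0.6,0,0,-8,0],
    [0.6,0,0,-15,0],
    [0.6,0,0,-20,0],
    [0.6,0,0,-25,0],
    [0.6,0,0,-25,0],
    [0.6,0,0,-15,0],
  ],
)

```text
t: 29.4
tool_pos: [0.4485, 0.1081, 0.167]
eef_rot: [2.029, 2.35, 0.046]
wrist_force: [0.2, 0.3, -0.4]
finger_gap: 0.0509
```

Run:
```python
from h import *
goto(0.400,-0.213,0.165,np.radians(90-24.6))
snap("wrist","w14")
```

```text
t 29.4 pos [448.5 108.1 167. ] yaw 98.4 zdir [ 0.047 -0.001 -0.999] q6 -0.13 gap 50.9 F [ 0.2  0.3 -0.4]
 shift now-axes mm [-3.106e+02 -9.480e+01  1.000e-01] turn 0.575 | world d [ -48.5 -321.1   -2. ]
 after turn, shift [-3.121e+02  8.940e+01  1.000e-01]
```

View pics/w14.png

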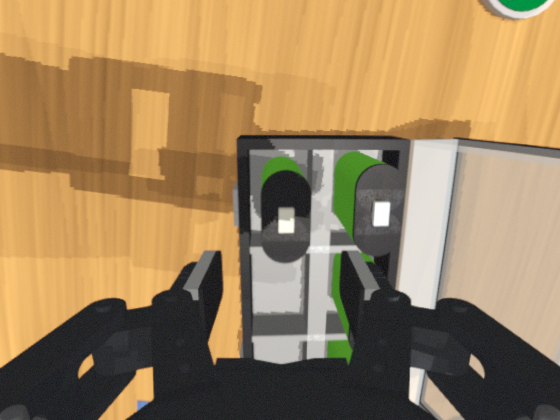

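Pack stands in cell1 (connector (286,220)). Next is the near pack at (400,-213).

Request:
servo_tool(
  commands=[
    [0.7,-18,-3,0,0],
    [0.7,-34,-8,0,0],
    [0.7,-34,-8,0,0],
    [0.7,-34,-8,0,0],
    [0.7,-34,-8,0,0],
    [0.7,-34,-8,0,0],
    [0.7,-30,-8,0,0.05],
    [0.7,-20,0,0,0.12],
    [0.7,0,0,0,0.12],
    [0.7,0,0,0,0.12],
  ],
)

```text
t: 30.28
tool_pos: [0.4354, -0.146, 0.1726]
eef_rot: [2.463, 1.874, 0.08]
wrist_force: [-0.0, 0.7, -1.0]
finger_gap: 0.0597
```

Run:
```python
from h import *
goto(0.400,-0.213,0.12,np.radians(90-24.6))
snap("wrist","w15")
```

```text
t 30.28 pos [ 435.4 -146.   172.6] yaw 74.6 zdir [ 0.069 -0.005 -0.998] q6 -0.31 gap 59.7 F [-0.   0.7 -1. ]
 shift now-axes mm [-74.7 -19.7  50.3] turn 0.16 | world d [-35.4 -67.  -52.6]
 after turn, shift [-76.9  -7.6  50.3]
```

View pics/w15.png

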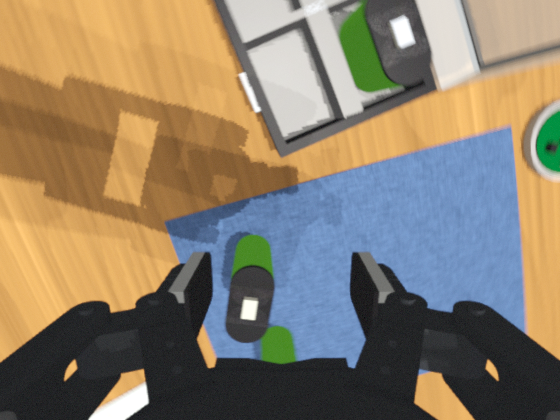

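Request:
servo_tool(
  commands=[
    [0.7,0,30,0,0],
    [0.7,0,30,0,0],
    [0.7,0,30,0,0],
    [0.7,0,0,0,0],
  ],
)

```text
t: 30.67
tool_pos: [0.5222, -0.1698, 0.175]
eef_rot: [2.462, 1.881, 0.078]
wrist_force: [-1.0, 0.1, -0.1]
finger_gap: 0.0594
```

Run:
```python
from h import *
goto(0.400,-0.213,0.12,np.radians(90-24.6))
```

```text
t 30.67 pos [ 522.2 -169.8  175. ] yaw 74.8 zdir [ 0.066 -0.003 -0.998] q6 -0.26 gap 59.4 F [-1.   0.1 -0.1]
 shift now-axes mm [ -74.5 -109.8   47. ] turn 0.164 | world d [-122.2  -43.2  -55. ]
 after turn, shift [-91.5 -96.2  47. ]
```

Request:
servo_tool(
  commands=[
    [0.7,0,-10,0,0],
    [0.7,0,-10,0,0],
    [0.7,0,-10,0,0],
    [0.7,0,-10,0,0],
    [0.7,0,-10,0,0],
    [0.7,0,-10,0,0],
    [0.7,0,0,0,0],
  ],
)

```text
t: 31.25
tool_pos: [0.4521, -0.1478, 0.1663]
eef_rot: [2.457, 1.901, 0.071]
wrist_force: [-0.7, -0.5, 0.1]
finger_gap: 0.06
```

Run:
```python
from h import *
goto(0.400,-0.213,0.12,np.radians(90-24.6))
```

```text
t 31.25 pos [ 452.1 -147.8  166.3] yaw 75.5 zdir [ 0.057  0.001 -0.998] q6 -0.31 gap 60.0 F [-0.7 -0.5  0.1]
 shift now-axes mm [-76.8 -36.5  43.1] turn 0.176 | world d [-52.1 -65.2 -46.3]
 after turn, shift [-82.1 -22.5  43.1]
```

Request:
servo_tool(
  commands=[
    [0.7,-12,-6,2,0.03],
    [0.7,-12,-5,2,0.03],
    [0.7,-12,-5,2,0.03],
    [0.7,-12,-4,2,0.03],
    [0.7,-12,-4,2,0.03],
    [0.7,-12,-3,2,0.03],
    [0.7,-5,0,0,0],
    [0.7,0,0,0,0],
  ],
)

```text
t: 31.92
tool_pos: [0.392, -0.2083, 0.1495]
eef_rot: [2.62, 1.673, 0.077]
wrist_force: [-0.3, -0.1, 0.8]
finger_gap: 0.06
```

Run:
```python
from h import *
goto(0.400,-0.213,0.12,np.radians(90-24.6))
snap("wrist","w16")
```

```text
t 31.92 pos [ 392.  -208.3  149.5] yaw 65.1 zdir [ 0.059  0.    -0.998] q6 -0.33 gap 60.0 F [-0.3 -0.1  0.8]
 shift now-axes mm [-1.6  7.6 30. ] turn -0.004 | world d [  8.   -4.7 -29.5]
 after turn, shift [-1.7  7.6 30. ]
```

View pics/w16.png

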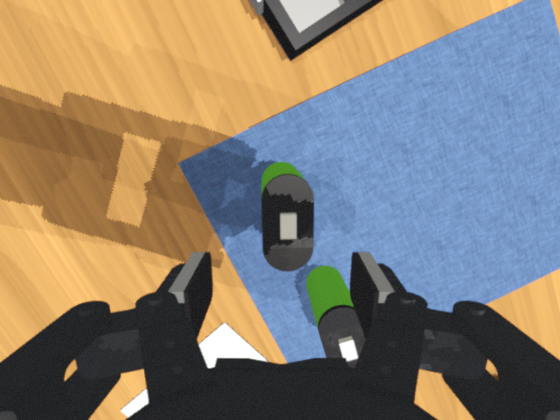

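Run:
```python
from h import *
o=get_obs()
print(plane("wrist",[[288.3,225.5]],0.081,o).round(4))
im=cv2.imread("pics/w16.png"); caps(im,o,roi=(255,160,320,280),vmax=95,close=11)
```

```text
[[ 0.3998 -0.2118  0.081 ]]
px [287. 222.] centre mm 399.2 -212.1 size 32.7 64.6 short-axis deg -23.7
```

Request:
servo_tool(
  commands=[
    [0.7,-1,4,8,0],
    [0.7,-1,3,12,0],
    [0.7,0,0,12,0],
    [0.7,0,0,10,0],
    [0.7,0,0,5,0],
  ],
)

```text
t: 32.38
tool_pos: [0.404, -0.2122, 0.1024]
eef_rot: [2.61, 1.677, 0.082]
wrist_force: [-0.2, -0.2, -0.7]
finger_gap: 0.0595
```

Run:
```python
from h import *
goto(0.400,-0.213,0.048,np.radians(90-24.6))
```

```text
t 32.38 pos [ 404.  -212.2  102.4] yaw 65.5 zdir [ 0.065 -0.004 -0.998] q6 -0.33 gap 59.5 F [-0.2 -0.2 -0.7]
 shift now-axes mm [-3.7 -6.6 54. ] turn 0.001 | world d [ -4.   -0.8 -54.4]
 after turn, shift [-3.7 -6.6 54. ]
```

Request:
servo_tool(
  commands=[
    [0.7,-2,-3,8,0],
    [0.7,-1,-2,10,0],
    [0.7,0,-1,10,0],
    [0.7,0,-1,10,0],
    [0.7,0,0,8,0],
    [0.7,0,0,4,0],
    [0.7,0,0,0,0],
  ],
)

```text
t: 32.97
tool_pos: [0.3993, -0.2102, 0.0457]
eef_rot: [2.609, 1.684, 0.082]
wrist_force: [0.1, 0.4, -0.2]
finger_gap: 0.0596
```

Run:
```python
from h import *
goto(0.400,-0.212,0.048,np.radians(90-24.2))
```

```text
t 32.97 pos [ 399.3 -210.2   45.7] yaw 65.7 zdir [ 0.064 -0.002 -0.998] q6 -0.35 gap 59.6 F [ 0.1  0.4 -0.2]
 shift now-axes mm [-1.3  1.5 -2.3] turn -0.001 | world d [ 0.7 -1.8  2.3]
 after turn, shift [-1.3  1.5 -2.3]
```

Request:
servo_tool(
  commands=[
    [0.7,-1,0,-2.5,0],
    [0.7,0,0,0,0],
    [0,0,0,0,0],
    [0,0,0,0,0],
    [0,0,0,0,0],
    [0,0,0,0,0],
    [0,0,0,0,0],
  ],
)

```text
t: 33.55
tool_pos: [0.3995, -0.212, 0.05]
eef_rot: [2.606, 1.683, 0.083]
wrist_force: [-0.4, -0.5, -1.3]
finger_gap: 0.0335
```

Run:
```python
from h import *
goto(0.467,0.0235,0.165,np.radians(98.1))
```

```text
t 33.55 pos [ 399.5 -212.    50. ] yaw 65.7 zdir [ 0.066 -0.004 -0.998] q6 -0.35 gap 33.5 F [-0.4 -0.5 -1.3]
 shift now-axes mm [ 245.1  -28.5 -111.2] turn -0.565 | world d [ 67.5 235.5 115. ]
 after turn, shift [ 222.3  107.1 -111.2]
```

Request:
servo_tool(
  commands=[
    [0,0,0,-5,0],
    [0,0,0,-15,0],
    [0,0,0,-20,0],
    [0,0,0,-20,0],
    [0,0,0,-20,0],
    [0,0,0,-20,0],
    [0,0,0,-15,0],
    [0,0,0,0,-0.1],
  ],
)

```text
t: 34.22
tool_pos: [0.3868, -0.2072, 0.1645]
eef_rot: [2.528, 1.82, 0.074]
wrist_force: [0.2, -1.1, -3.9]
finger_gap: 0.0332
```

Run:
```python
from h import *
goto(0.467,0.0235,0.165,np.radians(98.1))
```

```text
t 34.22 pos [ 386.8 -207.2  164.5] yaw 71.5 zdir [ 0.053  0.007 -0.999] q6 -0.45 gap 33.2 F [ 0.2 -1.1 -3.9]
 shift now-axes mm [244.2   2.8   5.5] turn -0.463 | world d [ 80.2 230.7   0.5]
 after turn, shift [217.2 111.6   5.5]
```

Request:
servo_tool(
  commands=[
    [0,0,20,0,-0.12],
    [0,0,25,0,-0.12],
    [0,0,25,0,-0.12],
    [0,10,25,0,-0.1],
    [0,30,5,0,0],
    [0,30,0,0,0],
    [0,30,0,0,0],
    [0,30,0,0,0],
    [0,30,0,0,0],
    [0,0,0,0,0],
  ],
)

```text
t: 35.05
tool_pos: [0.4597, -0.0537, 0.1659]
eef_rot: [2.021, 2.369, 0.058]
wrist_force: [-0.1, -0.0, -3.6]
finger_gap: 0.0332
```

Run:
```python
from h import *
goto(0.467,0.0235,0.165,np.radians(98.1))
```

```text
t 35.05 pos [459.7 -53.7 165.9] yaw 99.1 zdir [ 0.045  0.011 -0.999] q6 -0.52 gap 33.2 F [-0.1 -0.  -3.6]
 shift now-axes mm [75.1 19.3  2.1] turn 0.017 | world d [ 7.3 77.2 -0.9]
 after turn, shift [75.4 18.   2.1]
```

Request:
servo_tool(
  commands=[
    [0,20,5,0,0.02],
    [0,22,6,0,0],
    [0,22,6,0,0],
    [0,6,2,0,0],
    [0,0,0,0,0],
  ],
)

```text
t: 35.47
tool_pos: [0.4656, 0.022, 0.1648]
eef_rot: [2.045, 2.353, 0.053]
wrist_force: [1.4, -0.4, -3.5]
finger_gap: 0.033
```

Run:
```python
from h import *
goto(0.467,0.0235,0.165,np.radians(98.1))
snap("wrist","w17")
```

```text
t 35.47 pos [465.6  22.  164.8] yaw 98.0 zdir [ 0.041  0.01  -0.999] q6 -0.33 gap 33.0 F [ 1.4 -0.4 -3.5]
 shift now-axes mm [ 1.3  1.6 -0.1] turn -0.002 | world d [1.4 1.5 0.2]
 after turn, shift [ 1.3  1.6 -0.1]
```

View pics/w17.png

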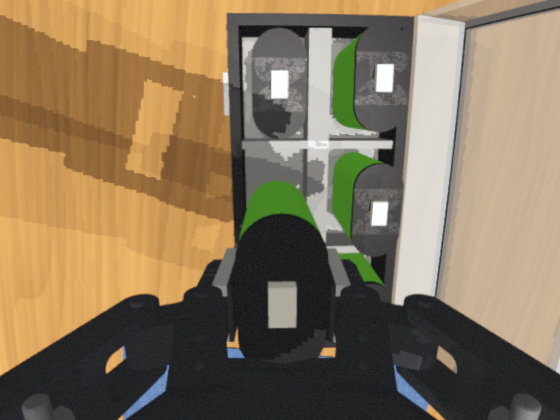

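Request:
servo_tool(
  commands=[
    [0,3,0,12,0],
    [0,2,0,14,0],
    [0,2,-1,14,0],
    [0,1,-1,12,0],
    [0,0,0,6,0],
    [0,0,0,0,0],
  ],
)

```text
t: 36.02
tool_pos: [0.4657, 0.0232, 0.1054]
eef_rot: [2.048, 2.345, 0.049]
wrist_force: [0.1, -0.7, -3.5]
finger_gap: 0.0333
```

Run:
```python
from h import *
goto(0.467,0.0235,0.056,np.radians(98.1))
```

```text
t 36.02 pos [465.7  23.2 105.4] yaw 97.7 zdir [ 0.042  0.005 -0.999] q6 -0.32 gap 33.3 F [ 0.1 -0.7 -3.5]
 shift now-axes mm [ 0.1 -0.8 49.4] turn -0.006 | world d [  1.3   0.3 -49.4]
 after turn, shift [ 0.1 -0.8 49.4]
```

Request:
servo_tool(
  commands=[
    [0,1,0,8,0],
    [0,0,0,8,0],
    [0,0,0,6,0],
  ],
)

```text
t: 36.27
tool_pos: [0.4687, 0.0222, 0.0843]
eef_rot: [2.047, 2.339, 0.053]
wrist_force: [0.3, -0.3, -3.5]
finger_gap: 0.033
```

Run:
```python
from h import *
goto(0.467,0.0235,0.056,np.radians(98.1))
```

```text
t 36.27 pos [468.7  22.2  84.3] yaw 97.6 zdir [ 0.047  0.004 -0.999] q6 -0.32 gap 33.0 F [ 0.3 -0.3 -3.5]
 shift now-axes mm [ 1.6 -2.8 28.1] turn -0.009 | world d [ -1.7   1.3 -28.3]
 after turn, shift [ 1.6 -2.8 28.1]
```

Request:
servo_tool(
  commands=[
    [0,1,-1,8,0],
    [0,1,-1,8,0],
    [0,0,-1,7,0],
    [0,0,0,2,0],
  ],
)

```text
t: 36.6
tool_pos: [0.4665, 0.0237, 0.0563]
eef_rot: [2.048, 2.339, 0.052]
wrist_force: [-0.2, 0.3, -3.6]
finger_gap: 0.0329
```

Run:
```python
from h import *
goto(0.467,0.0235,0.056,np.radians(98.1))
```

```text
t 36.6 pos [466.5  23.7  56.3] yaw 97.6 zdir [ 0.047  0.004 -0.999] q6 -0.32 gap 32.9 F [-0.2  0.3 -3.6]
 shift now-axes mm [-0.3  0.4  0.3] turn -0.009 | world d [ 0.5 -0.2 -0.3]
 after turn, shift [-0.3  0.4  0.3]
```

Request:
servo_tool(
  commands=[
    [0,0,0,1,0],
    [0,0,0,1,0],
  ],
)

```text
t: 36.77
tool_pos: [0.4672, 0.0232, 0.0559]
eef_rot: [2.046, 2.342, 0.048]
wrist_force: [-4.6, 0.2, 5.7]
finger_gap: 0.0331
```

Request:
servo_tool(
  commands=[
    [0,0,0,1,0],
    [0,0,0,0.5,0],
  ],
)

```text
t: 36.93
tool_pos: [0.4674, 0.0235, 0.0561]
eef_rot: [2.047, 2.344, 0.047]
wrist_force: [-2.7, 0.4, -1.2]
finger_gap: 0.0333
```

Request:
servo_tool(
  commands=[
    [0.6,0,0,0,0],
    [0.6,0,0,0,0],
    [0.6,0,0,0,0],
    [0.6,0,0,-8,0],
    [0.6,0,0,-15,0],
    [0.6,0,0,-20,0],
    [0.6,0,0,-25,0],
    [0.6,0,0,-25,0],
    [0.6,0,0,-15,0],
  ],
)

```text
t: 37.68
tool_pos: [0.4633, 0.0231, 0.1688]
eef_rot: [2.045, 2.341, 0.05]
wrist_force: [0.9, 0.3, 0.1]
finger_gap: 0.0514
```

Run:
```python
from h import *
goto(0.400,-0.3155,0.165,np.radians(90-8.3))
snap("wrist","w18")
```

```text
t 37.68 pos [463.3  23.1 168.8] yaw 97.7 zdir [ 0.046  0.003 -0.999] q6 -0.32 gap 51.4 F [0.9 0.3 0.1]
 shift now-axes mm [-327.  -108.4   -0. ] turn 0.28 | world d [ -63.3 -338.6   -3.8]
 after turn, shift [-344.2  -13.9   -0. ]
```

View pics/w18.png

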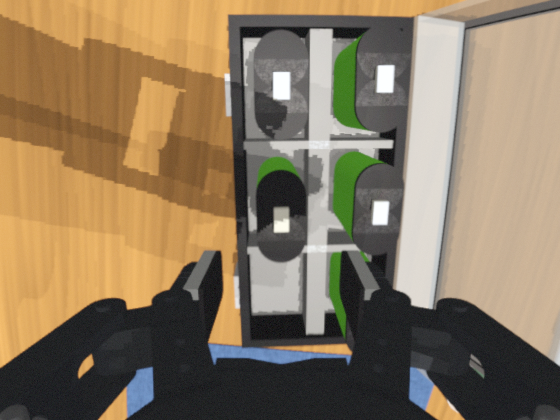

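Cell2 is filled (connector (282,219)) and only cell3 is empty. One pack remains, near (400,-315).

Request:
servo_tool(
  commands=[
    [0.7,-18,-4,0,0],
    [0.7,-33,-8,0,0],
    [0.7,-33,-8,0,0],
    [0.7,-33,-8,0,0],
    [0.7,-33,-8,0,0],
    [0.7,-33,-8,0,0],
    [0.7,-33,-8,0,0],
    [0.7,-30,-8,0,0.05],
    [0.7,-25,0,0,0.1],
    [0.7,0,0,0,0.1],
  ],
)

```text
t: 38.57
tool_pos: [0.4438, -0.2668, 0.1771]
eef_rot: [2.308, 2.052, 0.075]
wrist_force: [-0.2, -0.3, 0.2]
finger_gap: 0.06
```

Run:
```python
from h import *
goto(0.400,-0.3155,0.12,np.radians(90-8.3))
snap("wrist","w19")
```

```text
t 38.57 pos [ 443.8 -266.8  177.1] yaw 83.3 zdir [ 0.071 -0.007 -0.997] q6 -0.66 gap 60.0 F [-0.2 -0.3  0.2]
 shift now-axes mm [-53.6 -41.8  54.2] turn 0.027 | world d [-43.8 -48.7 -57.1]
 after turn, shift [-54.7 -40.3  54.2]
```

View pics/w19.png

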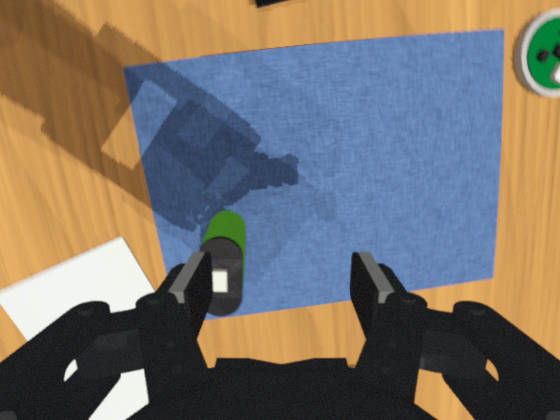

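Run:
```python
from h import *
o=get_obs()
print(plane("wrist",[[220,281]],0.081,o).round(4))
im=cv2.imread("pics/w19.png"); caps(im,o,roi=(195,205,250,325),vmax=95,close=11)
```

```text
[[ 0.3992 -0.3133  0.081 ]]
px [218. 278.] centre mm 397.0 -316.8 size 35.5 73.8 short-axis deg -11.0
```

Request:
servo_tool(
  commands=[
    [0.7,-10,-8,3,0.02],
    [0.7,-11,-9,3,0.01],
    [0.7,-11,-9,3,0],
    [0.7,-11,-8,3,0],
    [0.7,-9,-4,5,0],
    [0.7,0,0,0,0],
  ],
)

```text
t: 39.12
tool_pos: [0.3987, -0.3115, 0.1552]
eef_rot: [2.332, 2.028, 0.079]
wrist_force: [0.1, 0.4, -1.4]
finger_gap: 0.0595
```

Run:
```python
from h import *
goto(0.400,-0.3155,0.048,np.radians(90-8.3))
```

```text
t 39.12 pos [ 398.7 -311.5  155.2] yaw 82.1 zdir [ 0.071 -0.004 -0.997] q6 -0.78 gap 59.5 F [ 0.1  0.4 -1.4]
 shift now-axes mm [ -4.4  -5.8 107. ] turn 0.006 | world d [   1.3   -4.  -107.2]
 after turn, shift [ -4.5  -5.8 107. ]
```

Request:
servo_tool(
  commands=[
    [0.7,-2,0,8,0],
    [0.7,-1,-1,12,0],
    [0.7,-1,-1,12,0],
    [0.7,0,-1,12,0],
    [0.7,0,0,8,0],
    [0.7,0,0,0,0],
  ],
)

```text
t: 39.62
tool_pos: [0.4016, -0.3134, 0.0999]
eef_rot: [2.323, 2.035, 0.081]
wrist_force: [-0.5, 0.6, -0.4]
finger_gap: 0.0597
```

Run:
```python
from h import *
goto(0.400,-0.3145,0.048,np.radians(90-8.3))
snap("wrist","w20")
```

```text
t 39.62 pos [ 401.6 -313.4   99.9] yaw 82.4 zdir [ 0.074 -0.005 -0.997] q6 -0.8 gap 59.7 F [-0.5  0.6 -0.4]
 shift now-axes mm [-1.5 -5.3 51.7] turn 0.013 | world d [ -1.6  -1.1 -51.9]
 after turn, shift [-1.6 -5.3 51.7]
```

View pics/w20.png

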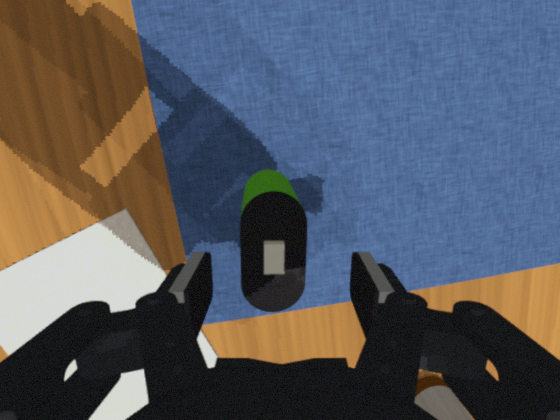

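Request:
servo_tool(
  commands=[
    [0.7,-1,-1,8,0.01],
    [0.7,-1,-1,10,0],
    [0.7,-1,-1,10,0],
    [0.7,0,-1,10,0],
    [0.7,0,-1,8,0],
    [0.7,0,0,3,0],
    [0.7,0,0,0,0],
  ],
)

```text
t: 40.25
tool_pos: [0.4014, -0.317, 0.0478]
eef_rot: [2.33, 2.021, 0.082]
wrist_force: [-0.7, -0.4, 0.4]
finger_gap: 0.06
```

Run:
```python
from h import *
goto(0.400,-0.3145,0.048,np.radians(90-8.3))
```

```text
t 40.25 pos [ 401.4 -317.    47.8] yaw 81.9 zdir [ 0.076 -0.008 -0.997] q6 -0.8 gap 60.0 F [-0.7 -0.4  0.4]
 shift now-axes mm [ 2.3 -1.7 -0.4] turn 0.003 | world d [-1.4  2.5  0.2]
 after turn, shift [ 2.3 -1.7 -0.4]
```

Request:
servo_tool(
  commands=[
    [0.7,2,0,-1,0],
    [0.7,0,0,0,0],
    [0,0,0,0,0],
    [0,0,0,0,0],
    [0,0,0,0,0],
    [0,0,0,0,0],
    [0,0,0,0,0],
  ],
)

```text
t: 40.83
tool_pos: [0.4015, -0.3148, 0.0492]
eef_rot: [2.33, 2.021, 0.081]
wrist_force: [0.1, -0.3, -0.7]
finger_gap: 0.0341
```

Run:
```python
from h import *
goto(0.4793,-0.0617,0.165,np.radians(98.1))
```

```text
t 40.83 pos [ 401.5 -314.8   49.2] yaw 81.9 zdir [ 0.076 -0.008 -0.997] q6 -0.8 gap 34.1 F [ 0.1 -0.3 -0.7]
 shift now-axes mm [ 261.9   50.  -111.5] turn -0.283 | world d [ 77.8 253.1 115.8]
 after turn, shift [ 237.5  121.1 -111.5]
```

Request:
servo_tool(
  commands=[
    [0,0,0,-5,0],
    [0,0,0,-15,0],
    [0,0,0,-20,0],
    [0,0,0,-20,0],
    [0,0,0,-20,0],
    [0,0,0,-20,0],
    [0,0,0,-15,0],
    [0,0,0,0,-0.1],
  ],
)

```text
t: 41.5
tool_pos: [0.3897, -0.3106, 0.1663]
eef_rot: [2.231, 2.142, 0.078]
wrist_force: [0.2, -0.6, -2.1]
finger_gap: 0.0337
```

Run:
```python
from h import *
goto(0.4793,-0.0617,0.165,np.radians(98.1))
```

```text
t 41.5 pos [ 389.7 -310.6  166.3] yaw 87.7 zdir [ 0.07   0.001 -0.998] q6 -0.89 gap 33.7 F [ 0.2 -0.6 -2.1]
 shift now-axes mm [252.3  79.2   7.7] turn -0.182 | world d [ 89.6 248.9  -1.3]
 after turn, shift [233.8 123.4   7.7]
```

Request:
servo_tool(
  commands=[
    [0,0,20,0,-0.1],
    [0,5,30,0,-0.08],
    [0,10,30,0,0],
    [0,25,20,0,0],
    [0,30,10,0,0],
    [0,30,5,0,0],
    [0,30,5,0,0],
    [0,30,5,0,0],
    [0,30,2,0,0],
    [0,15,0,0,0],
  ],
)

```text
t: 42.33
tool_pos: [0.4891, -0.0899, 0.1756]
eef_rot: [2.02, 2.331, 0.069]
wrist_force: [0.5, 0.5, -2.3]
finger_gap: 0.0338
```

Run:
```python
from h import *
goto(0.4793,-0.0617,0.165,np.radians(98.1))
```

```text
t 42.33 pos [489.1 -89.9 175.6] yaw 98.2 zdir [ 0.072 -0.003 -0.997] q6 -0.55 gap 33.8 F [ 0.5  0.5 -2.3]
 shift now-axes mm [29.4 -6.4  9.7] turn 0.001 | world d [ -9.8  28.2 -10.6]
 after turn, shift [29.4 -6.4  9.7]
```

Request:
servo_tool(
  commands=[
    [0,12,-3,2,0],
    [0,12,-3,4,0],
    [0,5,-1,4,0],
    [0,0,0,0,0],
  ],
)

```text
t: 42.67
tool_pos: [0.4761, -0.0571, 0.1631]
eef_rot: [2.016, 2.336, 0.069]
wrist_force: [0.2, -0.5, -2.1]
finger_gap: 0.0338
```

Run:
```python
from h import *
goto(0.480,-0.0617,0.105,np.radians(98.1))
snap("wrist","w21");snap("side","s21")
```

```text
t 42.67 pos [476.1 -57.1 163.1] yaw 98.4 zdir [ 0.07  -0.002 -0.998] q6 -0.5 gap 33.8 F [ 0.2 -0.5 -2.1]
 shift now-axes mm [-4.4 -0.8 58.3] turn 0.005 | world d [  3.9  -4.6 -58.1]
 after turn, shift [-4.4 -0.8 58.3]
```

View pics/w21.png

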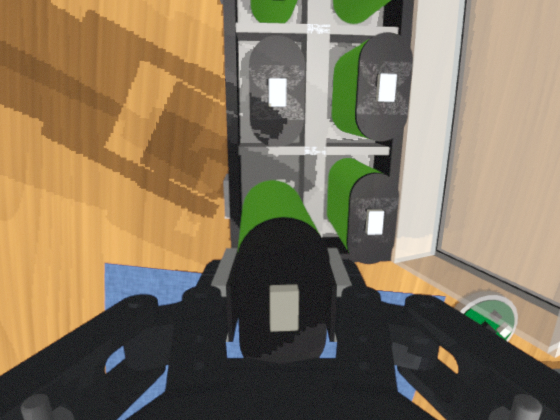

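View pics/s21.png

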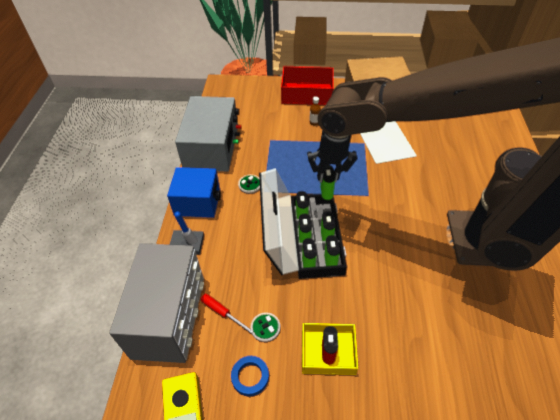

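Request:
servo_tool(
  commands=[
    [0,0,0,10,0],
    [0,0,0,14,0],
    [0,0,0,14,0],
    [0,0,0,12,0],
    [0,0,0,6,0],
    [0,0,0,0,0],
  ],
)

```text
t: 43.27
tool_pos: [0.4841, -0.0645, 0.1056]
eef_rot: [2.021, 2.322, 0.07]
wrist_force: [-0.6, 0.2, -1.6]
finger_gap: 0.0339
```

Run:
```python
from h import *
goto(0.480,-0.0617,0.055,np.radians(98.1))
```

```text
t 43.27 pos [484.1 -64.5 105.6] yaw 97.9 zdir [ 0.077 -0.007 -0.997] q6 -0.5 gap 33.9 F [-0.6  0.2 -1.6]
 shift now-axes mm [ 4.2 -7.4 50.1] turn -0.003 | world d [ -4.1   2.8 -50.6]
 after turn, shift [ 4.3 -7.4 50.1]
```

Request:
servo_tool(
  commands=[
    [0,3,-4,2,0],
    [0,1,-1,8,0],
    [0,0,-1,8,0],
    [0,0,0,2,0],
  ],
)

```text
t: 43.6
tool_pos: [0.4799, -0.0629, 0.0847]
eef_rot: [2.021, 2.318, 0.071]
wrist_force: [0.1, -0.9, -3.5]
finger_gap: 0.0341
```

Run:
```python
from h import *
goto(0.480,-0.0617,0.055,np.radians(98.1))
```

```text
t 43.6 pos [479.9 -62.9  84.7] yaw 97.8 zdir [ 0.079 -0.008 -0.997] q6 -0.5 gap 34.1 F [ 0.1 -0.9 -3.5]
 shift now-axes mm [ 1.8 -2.1 29.6] turn -0.006 | world d [  0.1   1.2 -29.7]
 after turn, shift [ 1.8 -2.1 29.6]
```

Request:
servo_tool(
  commands=[
    [0,1,-1,8,0],
    [0,1,-1,8,0],
    [0,0,-1,7,0],
    [0,0,0,3,0],
  ],
)

```text
t: 43.93
tool_pos: [0.4793, -0.0615, 0.0567]
eef_rot: [2.02, 2.317, 0.072]
wrist_force: [0.6, -0.2, -2.9]
finger_gap: 0.0342
```

Run:
```python
from h import *
goto(0.480,-0.0617,0.055,np.radians(98.1))
```

```text
t 43.93 pos [479.3 -61.5  56.7] yaw 97.8 zdir [ 0.081 -0.009 -0.997] q6 -0.5 gap 34.2 F [ 0.6 -0.2 -2.9]
 shift now-axes mm [-0.2  0.5  1.8] turn -0.005 | world d [ 0.7 -0.2 -1.7]
 after turn, shift [-0.2  0.5  1.8]
```

Request:
servo_tool(
  commands=[
    [0,0,0,1,0],
    [0,0,0,1,0],
  ],
)

```text
t: 44.1
tool_pos: [0.48, -0.0622, 0.0553]
eef_rot: [2.018, 2.318, 0.069]
wrist_force: [-4.8, -1.6, 8.1]
finger_gap: 0.0337
```

Request:
servo_tool(
  commands=[
    [0,0,0,1,0],
    [0,0,0,0.5,0],
  ],
)

```text
t: 44.27
tool_pos: [0.4805, -0.0623, 0.0554]
eef_rot: [2.019, 2.32, 0.069]
wrist_force: [-0.5, 1.4, 0.1]
finger_gap: 0.0339
```

Request:
servo_tool(
  commands=[
    [0.6,0,0,0,0],
    [0.6,0,0,0,0],
    [0.6,0,0,0,0],
    [0.6,0,0,-8,0],
    [0.6,0,0,-15,0],
    [0.6,0,0,-20,0],
    [0.6,0,0,-25,0],
    [0.6,0,0,-25,0],
    [0.6,0,0,-25,0],
    [0.6,0,0,-25,0],
  ],
)

```text
t: 45.1
tool_pos: [0.467, -0.0602, 0.202]
eef_rot: [2.022, 2.322, 0.067]
wrist_force: [0.9, -0.5, 0.2]
finger_gap: 0.0513
```

Request:
servo_tool(
  commands=[
    [0,0,0,-25,0],
    [0,0,0,-25,0],
    [0,0,0,-25,0],
    [0,0,0,-15,0],
    [0,0,0,0,0],
  ],
)

```text
t: 45.52
tool_pos: [0.4612, -0.0599, 0.3073]
eef_rot: [2.009, 2.309, 0.077]
wrist_force: [-0.8, -1.1, 0.3]
finger_gap: 0.0003
```

Run:
```python
from h import *
goto(0.50,0.06,0.3,np.radians(98.1))
snap("wrist","w22");snap("top","t22");o,im=snap("side","s22")
cv2.imwrite("pics/s22z.png",cv2.resize(im[150:300,230:380],None,fx=4,fy=4,interpolation=cv2.INTER_CUBIC))
```

```text
t 45.52 pos [461.2 -59.9 307.3] yaw 97.9 zdir [ 0.093 -0.015 -0.996] q6 -0.5 gap 0.3 F [-0.8 -1.1  0.3]
 shift now-axes mm [113.6  54.2   9.1] turn -0.004 | world d [ 38.8 119.9  -7.3]
 after turn, shift [113.4  54.7   9.1]
```

View pics/w22.png

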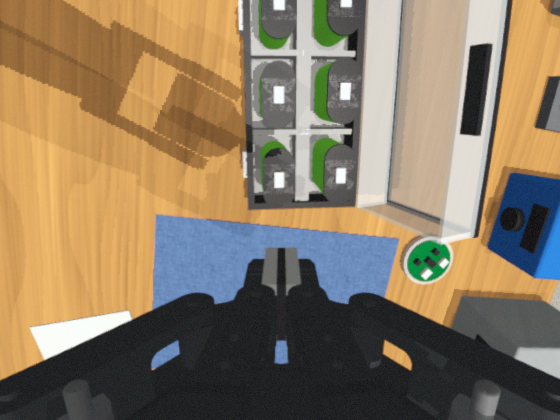

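View pics/s22z.png

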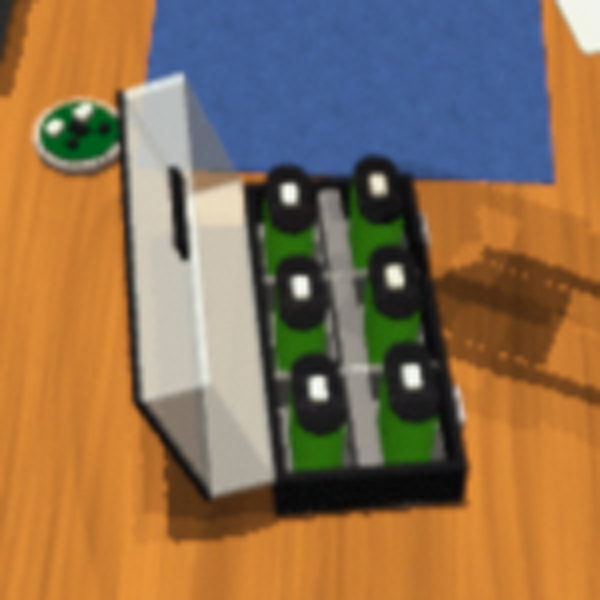

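All six green packs stand in their cells. In the wrist view the connectors are at (279,10), (346,5), (279,95), (345,91), (280,180) and (341,176). The lid lip is at about (478,90). I'll check the pack positions and locate the lip and lid.

Run:
```python
from h import *
o=get_obs(); d=np.load("case.npz"); c,R=d["c"],d["R"]
im=cv2.imread("pics/w22.png"); hsv=cv2.cvtColor(im,cv2.COLOR_BGR2HSV)
m=(hsv[...,1]<60)&(hsv[...,2]>190); m[:,:262]=0;m[:,356:]=0;m[200:]=0
for a,p,b,l in comps(m,40):
    if a<300:
        P=plane("wrist",p,0.087,o)[0]; print(a,p.round(0),"case frame mm",(R.T@(P[:2]*1e3-c)).round(1))
V=hsv[...,2]; m=(V<60); m[:,:455]=0;m[:,500:]=0;m[:40]=0;m[140:]=0
for a,p,b,l in comps(m,200):
    print("lip",a,p,b)
    k=cv2.minAreaRect(np.argwhere(l)[:,::-1].astype(np.float32)); print(cv2.boxPoints(k).round(0).tolist())
    O,D=rays("wrist",p,o); D=D[0]
    oc=R.T@(O[:2]*1e3-c); dc=R.T@D[:2]
    s=-oc[1]/dc[1]   # y=0 plane -- only if well conditioned
    # instead: intersect circle about hinge in xz with ray
    z0=O[2]*1e3
    ss=np.linspace(0.1,0.6,5001)*1e3
    X=oc[0]+dc[0]*ss; Y=oc[1]+dc[1]*ss; Z=z0+D[2]*ss
    r=np.hypot(X-66,Z-46); i=np.where(np.diff(np.sign(r-140.4)))[0]
    for j in i: print("cand case x,y,z",X[j].round(1),Y[j].round(1),Z[j].round(1),"theta",np.arctan2(Z[j]-46,-(X[j]-66))+np.arctan2(11,140)*0, )
```

```text
109 [279.   4.] case frame mm [-34.9  79.7]
76 [346.   3.] case frame mm [28.3 82.6]
174 [345.  91.] case frame mm [30.6  2.4]
178 [278.  94.] case frame mm [-35.7  -1.1]
149 [340. 175.] case frame mm [ 29.5 -82.5]
156 [278. 180.] case frame mm [-36.1 -86. ]
lip 1723 [475.41265235  88.7498549 ] [461  45  30  90]
[[460.0, 133.0], [471.0, 43.0], [491.0, 45.0], [480.0, 135.0]]
cand case x,y,z 109.1 2.3 179.7 theta 1.882325329666683
cand case x,y,z 205.7 9.6 32.3 theta -3.043909819270692
```

Request:
servo_tool(
  commands=[
    [0,5,15,0,0],
    [0,10,30,0,0],
    [0,10,30,0,0],
    [0,10,30,0,0],
    [0,10,30,0,0],
    [0,10,30,0,0],
    [0,10,30,0,0],
    [0,10,30,0,0],
    [0,5,15,0,0],
    [0,0,0,0,0],
  ],
)

```text
t: 46.5
tool_pos: [0.6869, 0.0593, 0.2869]
eef_rot: [2.042, 2.338, 0.036]
wrist_force: [-0.8, 0.3, -0.4]
finger_gap: -0.0003
```

Run:
```python
from h import *
goto(0.694,0.056,0.145,np.radians(98.1))
snap("wrist","w23");snap("side","s23")
```

```text
t 46.5 pos [686.9  59.3 286.9] yaw 97.7 zdir [ 0.044 -0.007 -0.999] q6 -0.19 gap -0.3 F [-0.8  0.3 -0.4]
 shift now-axes mm [ -2.4   0.6 142.1] turn -0.007 | world d [   7.1   -3.3 -141.9]
 after turn, shift [ -2.4   0.5 142.1]
```

View pics/w23.png

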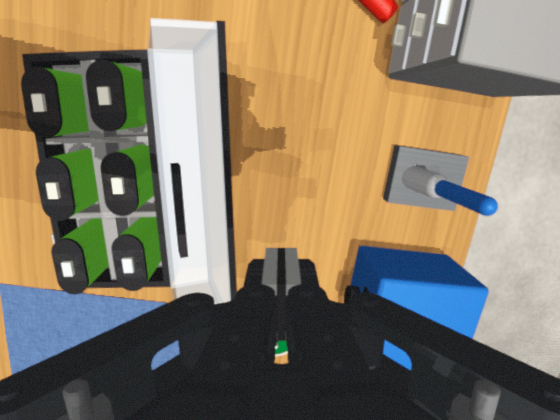

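View pics/s23.png

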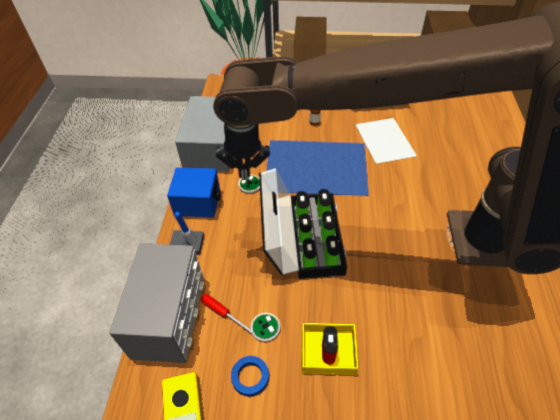

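Run:
```python
from h import *
o=get_obs(); d=np.load("case.npz"); c,R=d["c"],d["R"]
for z in (0.15,.16,.165):
    P=plane("wrist",[[229,200],[225,120]],z,o); print(z,[(R.T@(p[:2]*1e3-c)).round(1)-[66,0] for p in P])
P=o["tool_pos"]; print(R.T@(P[:2]*1e3-c)-[66,0])
```

```text
0.15 [array([84.9, -0. ]), array([84.8, 64. ])]
0.16 [array([86.1,  2.6]), array([85.9, 64.3])]
0.165 [array([86.6,  3.9]), array([86.5, 64.5])]
[121.2724564   3.6164575]
```

Request:
servo_tool(
  commands=[
    [0,-1,0,10,0],
    [0,0,0,20,0],
    [0,0,0,20,0],
    [0,0,0,20,0],
    [0,0,0,20,0],
    [0,0,0,20,0],
    [0,0,0,20,0],
    [0,0,0,12,0],
    [0,0,0,4,0],
    [0,0,0,0,0],
  ],
)

```text
t: 47.43
tool_pos: [0.6784, 0.0482, 0.1292]
eef_rot: [2.057, 2.334, 0.023]
wrist_force: [-0.6, 0.8, 0.5]
finger_gap: 0.0002
```

Run:
```python
from h import *
goto(0.655,0.05,0.140,np.radians(98.1))
snap("wrist","w24");o,im=snap("side","s24")
cv2.imwrite("pics/s24z.png",cv2.resize(im[90:290,180:380],None,fx=3,fy=3,interpolation=cv2.INTER_CUBIC))
```

```text
t 47.43 pos [678.4  48.2 129.2] yaw 97.2 zdir [ 0.033 -0.009 -0.999] q6 -0.2 gap 0.2 F [-0.6  0.8  0.5]
 shift now-axes mm [  4.6 -22.6 -11.6] turn -0.016 | world d [-23.4   1.8  10.8]
 after turn, shift [  4.9 -22.6 -11.6]
```

View pics/s24z.png

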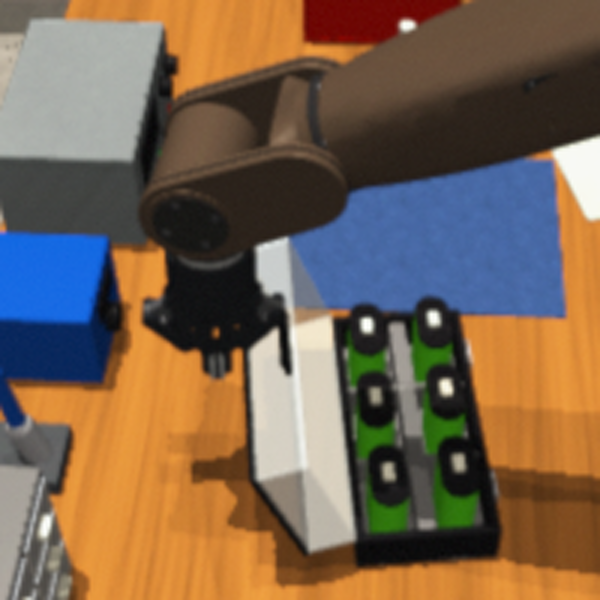

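Request:
servo_tool(
  commands=[
    [0,2,0,-8,0],
    [0,2,0,-8,0],
    [0,0,-6,-3,-0.01],
    [0,0,-6,0,0],
    [0,0,0,0,0],
  ],
)

```text
t: 47.95
tool_pos: [0.6691, 0.0513, 0.1594]
eef_rot: [2.035, 2.336, 0.037]
wrist_force: [-0.5, -0.6, -0.4]
finger_gap: 0.0003
```

```bash
cat >> h.py <<'E'
def lid():
    o=get_obs(); d=np.load("case.npz"); c,R=d["c"],d["R"]; P=o["tool_pos"]
    q=R.T@(P[:2]*1e3-c)-[66,0]; print("t",round(o["t"],2),"tcp rel hinge x,y,z",q.round(1),(P[2]*1e3-46).round(1),"zdir",yaw(o)[1][:,2].round(3),"F",o["wrist_force"].round(1),"yaw",round(np.degrees(yaw(o)[0]),1))
E
python3 - <<'E'
from h import *
lid()
E
```

```text
t 47.95 tcp rel hinge x,y,z [104.8  -1. ] 113.4 zdir [ 0.048 -0.01  -0.999] F [-0.5 -0.6 -0.4] yaw 97.9
```

Request:
servo_tool(
  commands=[
    [0,0,0,6,0],
    [0,0,0,4,0],
    [0,0,-5,0,0],
  ],
)

```text
t: 48.2
tool_pos: [0.6654, 0.0506, 0.1507]
eef_rot: [2.032, 2.334, 0.041]
wrist_force: [-0.1, -0.1, 0.1]
finger_gap: 0.0001
```

Run:
```python
from h import *
lid()
```

```text
t 48.2 tcp rel hinge x,y,z [101.1  -1.1] 104.7 zdir [ 0.053 -0.011 -0.999] F [-0.1 -0.1  0.1] yaw 97.9
```

Request:
servo_tool(
  commands=[
    [0,0,-6,0,0],
    [0,0,-6,0,0],
    [0,0,-6,0,0],
  ],
)

```text
t: 48.45
tool_pos: [0.6548, 0.0489, 0.1543]
eef_rot: [2.022, 2.319, 0.07]
wrist_force: [6.1, 2.6, 3.1]
finger_gap: -0.0
```

Run:
```python
from h import *
lid()
```

```text
t 48.45 tcp rel hinge x,y,z [90.4 -1.3] 108.3 zdir [ 0.078 -0.008 -0.997] F [6.1 2.6 3.1] yaw 97.8
```

Request:
servo_tool(
  commands=[
    [0,0,-6,0,0],
    [0,0,-6,0,0],
    [0,0,-6,0,0],
  ],
)

```text
t: 48.7
tool_pos: [0.6459, 0.0476, 0.1608]
eef_rot: [2.009, 2.299, 0.106]
wrist_force: [5.6, 2.2, 3.4]
finger_gap: -0.0
```

Run:
```python
from h import *
lid()
o,im=snap("side","s25")
cv2.imwrite("pics/s25z.png",cv2.resize(im[90:290,180:380],None,fx=3,fy=3,interpolation=cv2.INTER_CUBIC))
```

```text
t 48.7 tcp rel hinge x,y,z [81.3 -1.3] 114.8 zdir [ 0.11  -0.005 -0.994] F [5.6 2.2 3.4] yaw 97.6
```

View pics/s25z.png

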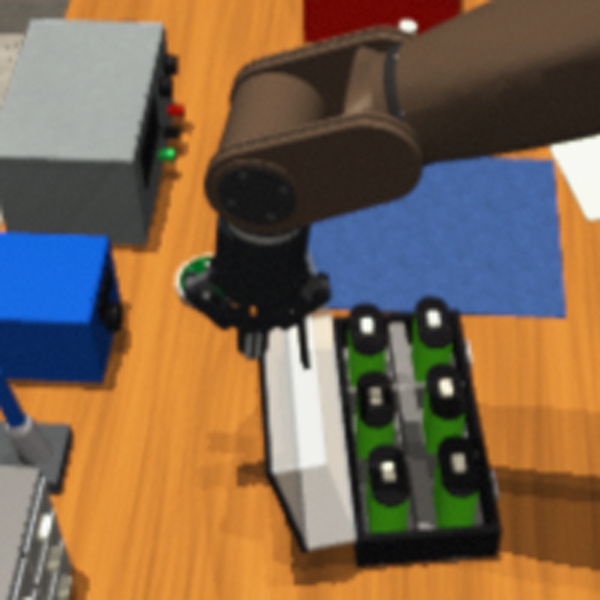

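Request:
servo_tool(
  commands=[
    [0,0,-10,1,0],
    [0,0,-13,1,0],
    [0,0,-13,1,0],
  ],
)

```text
t: 49.0
tool_pos: [0.6278, 0.0448, 0.1706]
eef_rot: [1.985, 2.265, 0.166]
wrist_force: [7.6, 4.0, 9.3]
finger_gap: -0.0003
```

Run:
```python
from h import *
lid()
```

```text
t 49.0 tcp rel hinge x,y,z [63.  -1.5] 124.6 zdir [ 0.166  0.    -0.986] F [7.6 4.  9.3] yaw 97.4
```

Request:
servo_tool(
  commands=[
    [0,0,20,0,0],
    [0,0,20,0,0],
    [0,0,10,8,0],
    [0,0,0,10,0],
    [0,0,0,10,0],
    [0,0,0,0,0],
  ],
)

```text
t: 49.5
tool_pos: [0.6775, 0.0514, 0.1499]
eef_rot: [1.987, 2.268, 0.16]
wrist_force: [0.1, -0.5, -1.4]
finger_gap: -0.0001
```

Run:
```python
from h import *
lid()
snap("wrist","w26")
o,im=snap("side","s26")
cv2.imwrite("pics/s26z.png",cv2.resize(im[90:290,180:380],None,fx=3,fy=3,interpolation=cv2.INTER_CUBIC))
```

```text
t 49.5 tcp rel hinge x,y,z [113.2  -2. ] 103.9 zdir [ 0.161 -0.001 -0.987] F [ 0.1 -0.5 -1.4] yaw 97.5
```

View pics/s26z.png

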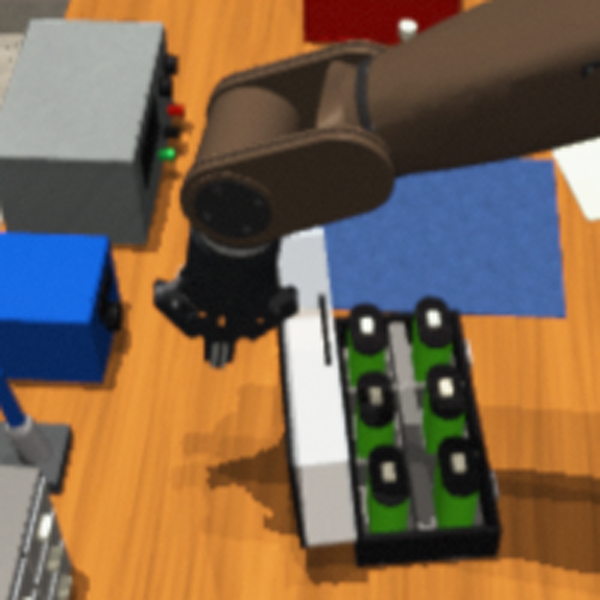

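View pics/w26.png

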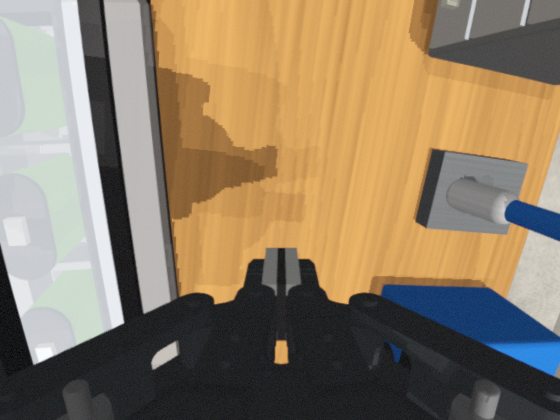

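Request:
servo_tool(
  commands=[
    [0,1,-12,0,0],
    [0,1,-12,0,0],
    [0,0,-12,1,0],
    [0,0,-12,2,0],
    [0,0,-13,2,0],
    [0,0,-13,2,0],
  ],
)

```text
t: 50.1
tool_pos: [0.6195, 0.0445, 0.1487]
eef_rot: [1.965, 2.235, 0.211]
wrist_force: [5.2, 4.7, 9.7]
finger_gap: 0.0003
```

Run:
```python
from h import *
lid()
```

```text
t 50.1 tcp rel hinge x,y,z [54.7 -0.7] 102.7 zdir [ 0.21   0.002 -0.978] F [5.2 4.7 9.7] yaw 97.2
```

Request:
servo_tool(
  commands=[
    [0,0,-15,2,0],
    [0,0,-15,2,0],
    [0,0,-15,2,0],
    [0,0,-15,2,0],
  ],
)

```text
t: 50.43
tool_pos: [0.5831, 0.0385, 0.1542]
eef_rot: [1.932, 2.191, 0.277]
wrist_force: [3.9, 1.3, 5.4]
finger_gap: -0.0004
```

Run:
```python
from h import *
lid()
o,im=snap("side","s27")
cv2.imwrite("pics/s27z.png",cv2.resize(im[90:290,180:380],None,fx=3,fy=3,interpolation=cv2.INTER_CUBIC))
```

```text
t 50.43 tcp rel hinge x,y,z [17.8 -1.4] 108.2 zdir [ 0.277  0.004 -0.961] F [3.9 1.3 5.4] yaw 96.9
```

View pics/s27z.png

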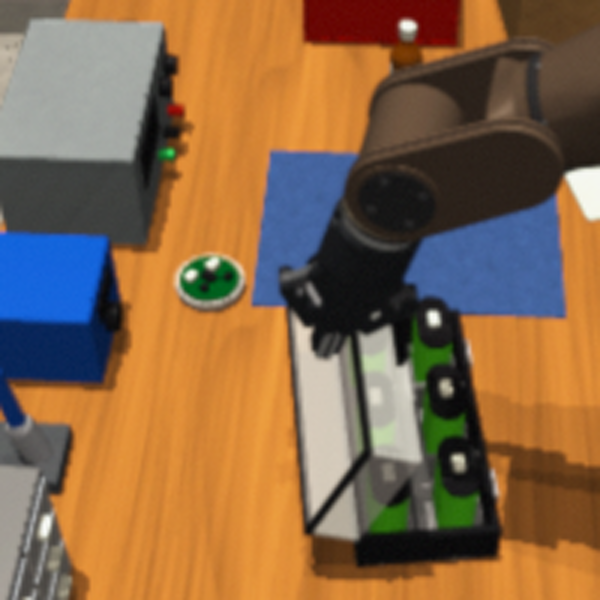

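Request:
servo_tool(
  commands=[
    [0,0,8,-4,0],
    [0,0,4,-12,0],
    [0,0,0,0,0],
  ],
)

```text
t: 50.73
tool_pos: [0.5875, 0.0398, 0.1755]
eef_rot: [1.931, 2.19, 0.276]
wrist_force: [0.8, 0.1, 1.7]
finger_gap: 0.0
```

Run:
```python
from h import *
lid()
```

```text
t 50.73 tcp rel hinge x,y,z [22.4 -0.8] 129.5 zdir [ 0.278  0.003 -0.961] F [0.8 0.1 1.7] yaw 96.9
```

Request:
servo_tool(
  commands=[
    [0,0,-13,-2,0],
    [0,0,-13,-1,0],
    [0,0,-13,0,0],
  ],
)

```text
t: 50.98
tool_pos: [0.5538, 0.0347, 0.1719]
eef_rot: [1.924, 2.182, 0.287]
wrist_force: [2.0, 1.4, 4.0]
finger_gap: -0.0001
```

Run:
```python
from h import *
lid()
```

```text
t 50.98 tcp rel hinge x,y,z [-11.7  -1.1] 125.9 zdir [ 0.29   0.002 -0.957] F [2.  1.4 4. ] yaw 96.9
```

Request:
servo_tool(
  commands=[
    [0,0,-13,0,0],
    [0,0,-13,0,0],
    [0,0,-13,1,0],
  ],
)

```text
t: 51.23
tool_pos: [0.5196, 0.0296, 0.1624]
eef_rot: [1.918, 2.173, 0.298]
wrist_force: [1.4, 0.6, -0.3]
finger_gap: -0.0001
```

Run:
```python
from h import *
lid()
o,im=snap("side","s28")
cv2.imwrite("pics/s28z.png",cv2.resize(im[90:290,180:380],None,fx=3,fy=3,interpolation=cv2.INTER_CUBIC))
```

```text
t 51.23 tcp rel hinge x,y,z [-46.3  -1.3] 116.4 zdir [ 0.301  0.002 -0.954] F [ 1.4  0.6 -0.3] yaw 96.8
```

View pics/s28z.png

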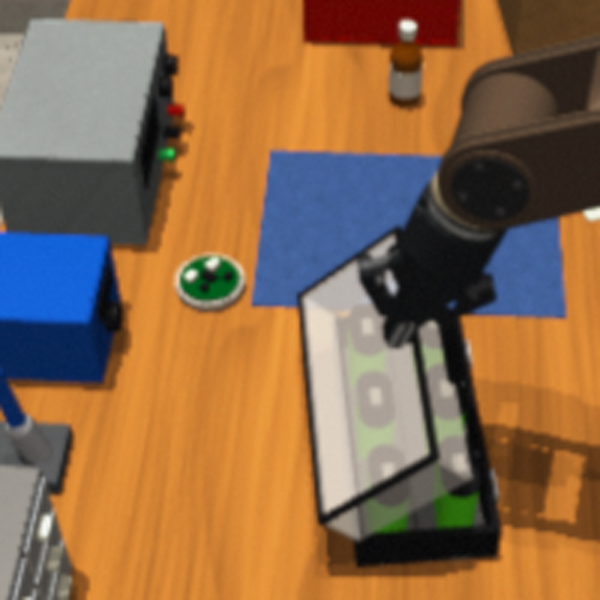

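Request:
servo_tool(
  commands=[
    [0,0,-9,5,0],
    [0,0,-9,5,0],
    [0,0,-9,6,0],
  ],
)

```text
t: 51.53
tool_pos: [0.4996, 0.0258, 0.1411]
eef_rot: [1.914, 2.169, 0.302]
wrist_force: [0.1, 0.5, 4.3]
finger_gap: 0.0004
```

Run:
```python
from h import *
lid()
print(get_obs()["joint_pos"].round(2))
```

```text
t 51.53 tcp rel hinge x,y,z [-66.6  -2.2] 95.1 zdir [ 0.307  0.001 -0.952] F [0.1 0.5 4.3] yaw 96.8
[-0.18 -0.18  2.26  0.08  0.75 -0.36]
```

Request:
servo_tool(
  commands=[
    [0,0,-6,7,0],
    [0,0,-6,8,0],
    [0,0,-6,8,0],
  ],
)

```text
t: 51.78
tool_pos: [0.489, 0.0232, 0.1122]
eef_rot: [1.914, 2.168, 0.303]
wrist_force: [-2.1, 0.1, 3.3]
finger_gap: 0.0002
```

Run:
```python
from h import *
lid()
print(get_obs()["joint_pos"].round(2))
o,im=snap("side","s29")
cv2.imwrite("pics/s29z.png",cv2.resize(im[90:290,180:380],None,fx=3,fy=3,interpolation=cv2.INTER_CUBIC))
```

```text
t 51.78 tcp rel hinge x,y,z [-77.4  -3.3] 66.2 zdir [ 0.308  0.    -0.951] F [-2.1  0.1  3.3] yaw 96.8
[-0.19 -0.16  2.3   0.09  0.69 -0.38]
```

View pics/s29z.png

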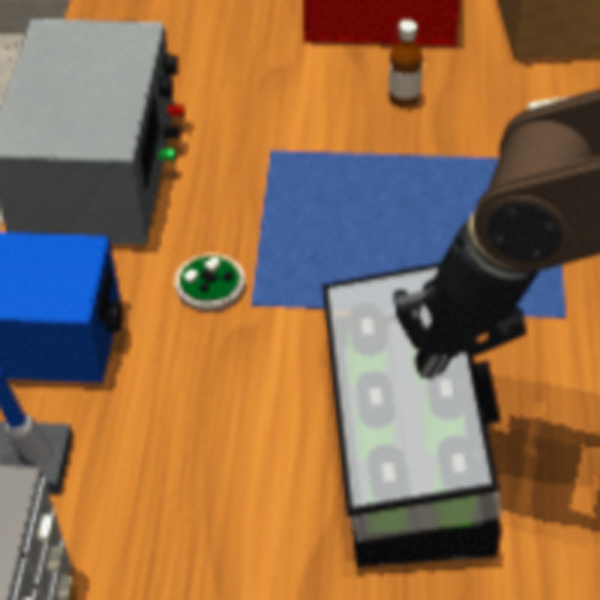

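Request:
servo_tool(
  commands=[
    [0,0,-4,8,0],
    [0,0,-3,6,0],
    [0,0,-2,5,0],
  ],
)

```text
t: 52.08
tool_pos: [0.4855, 0.0227, 0.0964]
eef_rot: [1.918, 2.18, 0.296]
wrist_force: [-46.3, 1.3, 73.4]
finger_gap: -0.0004
```

Run:
```python
from h import *
lid()
```

```text
t 52.08 tcp rel hinge x,y,z [-81.   -3.3] 50.4 zdir [ 0.297  0.004 -0.955] F [-46.3   1.3  73.4] yaw 97.0
```

Lid reached its stop (tip 50.4 mm above hinge, θ≈0). The contact force spiked, so I'm backing off at once.

Request:
servo_tool(
  commands=[
    [0,0,0,-5,0],
    [0,0,0,-20,0],
    [0,0,0,-30,0],
    [0,0,0,-30,0],
    [0,0,0,-30,0],
    [0,0,0,0,0],
  ],
)

```text
t: 52.58
tool_pos: [0.4478, 0.0228, 0.2064]
eef_rot: [1.925, 2.191, 0.287]
wrist_force: [1.4, 0.5, -0.4]
finger_gap: -0.0004
```

Run:
```python
from h import *
lid()
snap("wrist","w30");snap("top","t30")
o,im=snap("side","s30")
cv2.imwrite("pics/s30z.png",cv2.resize(im[170:390,230:380],None,fx=2.7,fy=2.7,interpolation=cv2.INTER_CUBIC))
```

```text
t 52.58 tcp rel hinge x,y,z [-118.3    2.1] 160.4 zdir [ 0.283  0.007 -0.959] F [ 1.4  0.5 -0.4] yaw 97.2
```

View pics/s30z.png

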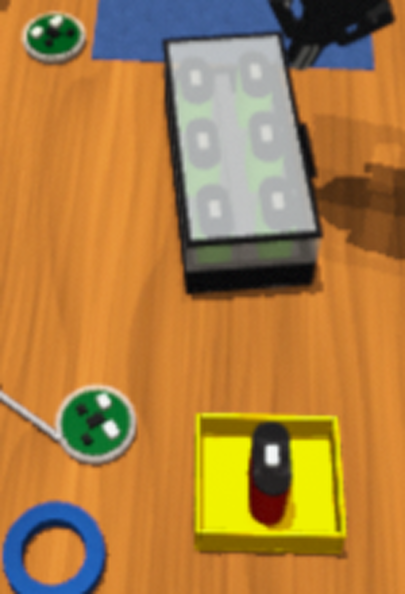

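View pics/w30.png

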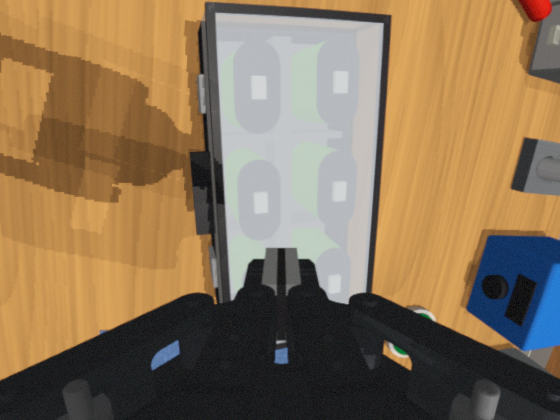

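View pics/t30.png

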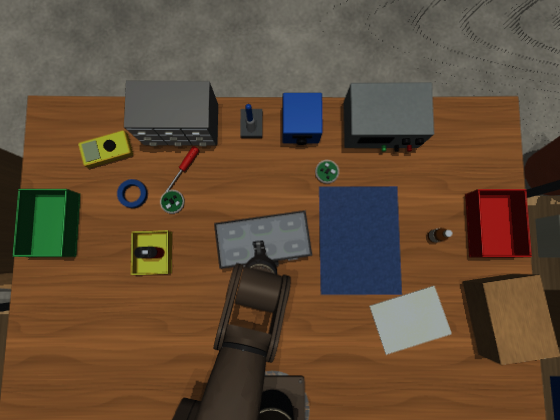

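Run:
```python
from h import *
d=np.load("case.npz"); c,R=d["c"],d["R"]; o=get_obs()
def tri(a,b):
    A=[];B=[]
    for O,D in (a,b):
        D=D[0]/np.linalg.norm(D[0]); M=np.eye(3)-np.outer(D,D); A.append(M);B.append(M@O)
    A_=np.vstack(A);B_=np.hstack(B); X=np.linalg.lstsq(A_,B_,rcond=None)[0]; return X,np.linalg.norm(A_@X-B_)
for nm,ps,pw in (("front+y",(348.5,257),(208,6)),("back+y",(299.6,259.6),(388,18))):
    X,e=tri(rays("side",ps),rays("wrist",pw,o)); print(nm,X.round(4),"case",(R.T@(X[:2]*1e3-c)).round(1),"err",e.round(4))
# expected projections for shut lid and 0.04 rad
for th in (0,0.04,0.08):
    L=[]
    for u,y in ((132,134),(132,-134),(0,134)):
        x=66-u*np.cos(th)+50*np.sin(th); z=46+u*np.sin(th)+50*np.cos(th)
        w=R@[x,y]+c; L.append([w[0]/1e3,w[1]/1e3,z/1e3])
    print(th,"side",project("side",L).round(1).tolist(),"wrist",project("wrist",L,o).round(1).tolist())
```

```text
front+y [0.4134 0.1503 0.0906] case [-68.3 133.2] err 0.0016
back+y [0.5411 0.1674 0.0916] case [ 60.5 132.1] err 0.0028
0 side [[348.3, 256.3], [333.3, 181.3], [298.2, 259.9]] wrist [[214.2, 3.2], [234.7, 363.8], [400.4, 16.1]]
0.04 side [[347.7, 255.2], [332.8, 180.2], [297.4, 260.0]] wrist [[218.5, 1.1], [238.2, 367.6], [402.8, 16.4]]
0.08 side [[347.0, 254.2], [332.1, 179.0], [296.7, 260.1]] wrist [[223.4, -1.1], [242.1, 371.4], [405.0, 16.6]]
```

Both views agree that the lid is shut: the front and back top edges are level to about 1 mm, and the tip stopped 50.4 mm above the hinge. The red pack is in the tray at (150,253) in the top view, the bystanders are where they started, and the arm is clear. Handing in.

Run:
```python
from cell import *
print(finish_job()); print(get_obs()["t"])
```

```text
the job is handed in; nothing more can be done
None
the job is handed in; nothing more can be done
```

I moved the spent red pack to the tray, stood the five green packs from the mat in the empty cells beside pack6, shut the lid, and handed the job in at about 53 s. No verdict was reported.

**Packs:** Before I shut the lid, all six green packs stood upright, one per cell. Their connectors measured within about 6 mm of the cell centres. The red pack stands upright in the tray, and the tray had not visibly moved.

**Lid:** I lowered it in stages at an intended 1–1.5 rad/s or so. The lid's speed was never measured directly. At the end its front and back top edges were level to about 1 mm, and the fingertip stopped 50.4 mm above the hinge, where 50 mm means shut.

**Checks that were off:**
- **Contact force:** The final push on the closed lid read about 87 N at the wrist. That was higher than I wanted but under the 120 N limit, and I backed off at once.
- **Tool tilt:** The tool drifted to about 0.08 rad of tilt while placing packs and about 0.3 rad while pushing the lid. The packs still looked upright afterwards.
- **Lid height reading:** The camera measurement put the lid top about 5 mm low at both edges, which I took as a common measurement offset rather than an angle.
- **Bystanders:** They showed no visible movement in the last top view. I compared them by eye and did not measure them.

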